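# Clamp a paper core in the hand-pumped core press and start the reading

## Robot

A 6-joint arm with a two-finger parallel gripper is mounted at the origin on the work surface. World frame = base frame: x ahead of the robot, y to its left, z up, the work surface at z = 0. Lengths are in m, angles in degrees, forces in N, time in s.
With the tool pointing down it reaches from about 0.25 to 0.725 m from the base axis. Payload 9.7 kg.
Tool frame: the origin (TCP) lies at the very end of the fingers, on their centre line; the grasp point (between the pads) lies 19 mm behind it; z points along the fingers, y is the line along which they close (so a half turn about z gives the same grasp; the last joint's range is limited). The gripper opens to 85 mm and grips with 20 to 120 N. Pads are 22 mm wide; open, the fingers measure 114 mm over their backs; the gripper's body (76 mm by 85 mm) begins 54 mm behind the grasp point. The pads swing forward as they close: fully open they stand 13 mm farther back than shut.
Start: joints at [-63.999, 4.979, 10.078, 95.1, 0, 90], TCP at [0.241, -0.494, 0.231] pointing down, gripper open.
Joint ranges: [-179.16, 179.16], [-48.56, 103.87], [-65.8, 70.77], [-126.05, 130.52], [-82.76, 87.17], [-180, 180]. Speed limits (degrees/s): [127.2, 127.2, 147.25, 180, 180, 180].

## Interface

Orientations are given as [roll, pitch, yaw] about the fixed x, y, z axes, in that order (R = Rz(yaw) Ry(pitch) Rx(roll)).
In Python, from workcell import bot gives the robot as it stands.
- The arm moves only by the tool arm_command, never from a script. Its argument "series" is a list of rows, each a list of 4 numbers: the shift along the tool's x, y, z in m, then the turn about the tool's z in rad. A call has exactly 5 rows; each row is the pose to reach, as a shift and turn from the pose commanded when the call began, along the tool's axes at that moment; what a row does not reach only later rows make up. A row lasts 1/10 s, in which the tool goes at most 50 mm and 8.59 degrees, less where a joint would pass 70% of its speed; a pose out of reach is approached as far as the arm can. A call with a gripper value outside its range is refused whole. "hand" is the finger opening in m, from 0 to 0.0854, set as the call begins (left out, the last holds). The fingers move at their own pace and stop on an object; "grip_force" is the grip in N (left out, the last holds). Time passes only in rows, so rows that repeat a pose let the fingers close, or fill a call up. It gives the time, the measured TCP pose, the force, the opening and the grip force at its end, in the units of the state.
- bot.get_obs(): the state, without advancing time (a new reading comes with each control period).
- bot.camera(name): name is "scene" or "top" or "wrist"; returns a dict with "color" (480x640x3 uint8, blue, green, red), "camera_matrix" (3x3 intrinsics, pixels), "dist_coeffs" ([k1, k2, p1, p2, k3] as OpenCV has them; the pictures are not rectified), "xyz" and "orientation" of the camera in the world; the wrist camera has in their place "T_tool_cam" (4x4, takes a point from camera to tool coordinates, whose origin is the TCP and whose axes are the flange's). Camera axes: x right, y up, looking along -z (the intrinsics and any distortion apply to the point x, -y, -z); pixel columns grow to the right and rows downward; lengths in m; the calibration is good to about 2 mm. A picture is of the moment at which its call begins: read the wrist's pose just before it. There is no depth.
- bot.job_done(): hands the job in; it is judged then, once.
Trained networks look in the newest picture that a camera, given by its name, has taken for a name from the list of things; names that differ only in an ending like _2 or _b are one class to them, and where a whole thing is asked for, a point or a joint stands for the part that bears it (a point fixed in the world has none). Each returns a list of dicts, best first, with "confidence" (0 to 1); they miss things now and then, are a little off and sometimes report something else, mostly with a low value. They report only what shows in the picture. A call takes as long as a camera call. They do not tell look-alikes from the thing itself.
- bot.find_in(camera, target): "location" ([column, row] in pixels, amid what is visible of it).
- bot.mark_of(camera, target): "location" ([column, row] in pixels: a listed point, or the origin of a listed thing).
The state is a dict: "time": time; "q": joint angles; "qd": joint speeds; "joint_efforts": joint torques, N m; "ee_pos": TCP position; "tcp_rot": TCP orientation; "wrist_force": force on the tool from outside, world axes, zero at the start; "torque": the same for the moment, N m; "opening": finger opening in m; "grasp_force": force on a finger pad.
Only numpy, scipy, OpenCV 4.12 (cv2) and the standard library are available. Lean on these libraries where they do the work, as an engineer would, in place of code of your own. Each camera call takes 0.05 s, during which the arm holds its last target. There are 200 camera calls.

## Task

Set the cardboard core up for its crush reading: swing the press's small release lever over to its shut side (away from the mouth) and roll the core over the low lip into the press's bed, back against the spine, keeping it on the bench. Then, with the release shut, work the pump lever through full strokes (right down, then let it come right back up), at least three, until the ram plate holds the core tight against the fixed head. Last, press the start button all the way in once the core is gripped, let go of everything, and leave the bottle, jar and beaker where they stand.

Things in the scene. Friction and masses are not known exactly. Their poses are not given: they have to be found in the camera images.
- press: White bench press for paper cores, fixed to the bench. Origin on the bench; x points away from its mouth (away from the robot), y runs along it from pump to fixed head. In its frame (mm): pump housing x -40..70, y -130..-20, 120 high, with a dial on its front; spine (back stop) face at x=40, 60 high, y -135..255. All mm positions below are in this frame.
- bed (a point): Centre of a gripped core: press (0, 130), 38 mm above the bench. The bed is the strip of bench between the steel lip (x -23..-15, 2 mm high, y -20..190) and the spine's face (x=40). A core in it lies along y with its axis at x=0 within 3 mm, anywhere between ram plate and head, and cannot roll out by itself.
- head_face (a point): Point on the fixed head's face at y=190, 50 mm above the bench. The head is a white block, x -40..70, y 190..250, 100 mm high.
- core: Plain cardboard core, 76 mm in diameter, 120 mm long, 0.2 to 0.4 kg, lying on the bench before the mouth, about parallel to press y and lengthwise already between ram plate and head. Origin at its centre, 38 mm above the bench; its y axis is the roll's axis; x and z turn as it rolls. In the bed, the ram slides it along to the head.
- ram (a joint): Ram plate travel (m) towards the head: its face stands at press y = this value. Starts between 0 and 0.020; about 0.070 when the core is tight between plate and head, and it goes no further. A full pump stroke drives it about 15 to 18 mm; it stays where driven.
- ram_face (a point): Centre of the ram plate's front face (plate 70 mm wide, top 85 mm above the bench).
- pump (a joint): Pump lever angle (rad). 0 = up, where its spring returns it; 0.6 = right down at its stop. A full stroke goes beyond 0.5 and comes back below 0.1. Pressing at the grip takes about 5 to 18 N. It still moves when the core is tight (the drive slips), so extra strokes do no harm.
- pump_grip (a point): Top surface of the lever's black grip (36 mm wide, 95 mm long), 30 mm from its outer end, 150 mm from the pivot. Pivot: a pin along x at y=-90, 150 mm above the bench; the lever points to -y. The point is about 217 mm above the bench when up, 129 mm when right down, and moves nearly straight down.
- release (a joint): Release lever angle (rad). 0 = open, leaning towards the mouth (press -x); 1.0 = shut, leaning to press +x; it stays where it is left. Shut counts from 0.8.
- release_tip (a point): Tip of the black release lever (80 mm long) on top of the pump housing; it swings in the press's x-z plane about a pivot just above the housing top at press (0, -45) mm.
- start (a joint): Start button travel (m): 0 out, 0.006 fully in, sprung, about 5 N fully in. Pressed counts from 0.004.
- start_top (a point): Centre of the top of the round grey start button (36 mm across) on top of the fixed head; it is pressed straight down.
- reagent: Bystander: amber bottle, 80 mm across, 190 mm high, origin under its base.
- jar: Bystander: white jar, 60 mm across, 75 mm high, origin under its base.
- beaker: Bystander: clear beaker, 70 mm across, 90 mm high, origin under its base.
There are look-alikes about, which are no part of the job. Several things have the shape of the core; the one meant has the colours described above.

How it is judged (in metres and radians):
On the way, in this order (a step that is already met when the one before it is completed fails the run):
1. release lever shut and the core lying in the bed between lip and spine (value of joint release above 0.8 rad and x of core in the frame of press between -0.008 and 0.008 m and height (world z) of core below 0.043 m and angle between the y axis of core and the y axis of press, either way round below 0.2 rad), for 0.2 s.
2. pump lever right down (1) (value of joint pump above 0.5 rad).
3. pump lever back up (1) (value of joint pump below 0.1 rad).
4. pump lever right down (2) (value of joint pump above 0.5 rad).
5. pump lever back up (2) (value of joint pump below 0.1 rad).
6. pump lever right down (3) (value of joint pump above 0.5 rad).
7. core tight between ram plate and fixed head, pump lever back up (value of joint ram above 0.0675 m and value of joint pump below 0.1 rad), for 0.1 s.
8. start button pressed in (value of joint start above 0.004 m).
At the end, for the whole second after the job is handed in: The core lies still in the bed (axis within 8 mm and 0.08 rad of the bed's line, centre 130 mm along press y within 4 mm), ram travel 67.5 to 72.5 mm, release over 0.8 rad, pump lever under 0.1 rad, start button out (under 2 mm) (all of step 7 and value of joint release above 0.8 rad and value of joint ram below 0.0725 m and value of joint start below 0.002 m and x of core in the frame of press between -0.008 and 0.008 m and y of core in the frame of press between 0.126 and 0.134 m and height (world z) of core below 0.043 m and angle between the y axis of core and the y axis of press, either way round below 0.08 rad and linear speed of core below 0.02 m/s); the robot touches nothing.
It fails at once if pump lever worked while the release lever is open (value of joint pump above 0.3 rad and value of joint release below 0.7 rad).
It fails at once if start pressed before the core is gripped (value of joint start above 0.004 m and value of joint ram below 0.066 m).
It fails at once if core lifted off the bench or stood on end (height (world z) of core above 0.055 m or angle between core's own y axis and vertical below 1.2 rad).
It fails at once if a bystander moved by more than 30 mm (distance of any of reagent, jar, beaker from where it was at the start of the episode above 0.03 m).
It also fails if it takes over 72 s, if anything falls off the work surface, if the arm or the gripper's body presses on something with over 40 N, if the wrist force passes 120 N, or if a joint passes its speed limit or range.

## Working session

There is one attempt and no reset: what is moved stays moved. The work goes in short steps, Python scripts to look and compute and a tool call to move; the robot and the scene stay as the last step left them, time stands still between calls to the robot, and variables do not carry over. Pictures are saved under pics/ and viewed, at most 10 in all, crops included, and the job is handed in when it is done.

Besides the shell and the picture viewer there is one more tool, called by a JSON object that holds its "fn" and its "kwargs". arm_command: Moves the arm, as the interface text tells. Its arguments: {"type":"object","properties":{"series":{"type":"array"},"hand":{"type":"number"},"grip_force":{"type":"number"}},"required":["series"]}

```bash
mkdir -p pics; cat > h.py <<'E'
import numpy as np, cv2
from scipy.spatial.transform import Rotation as R
from workcell import bot
def cam(name):
    o=bot.get_obs(); c=bot.camera(name); c['name']=name
    if name=='wrist':
        T=np.eye(4);T[:3,3]=o['ee_pos'];T[:3,:3]=R.from_euler('xyz',o['tcp_rot'],degrees=True).as_matrix()
        M=T@np.array(c['T_tool_cam']);c['p']=M[:3,3];c['R']=M[:3,:3]
    else:
        c['p']=np.array(c['xyz']); q=np.array(c['orientation']);c['ori']=q
        c['R']=R.from_euler('xyz',q,degrees=True).as_matrix() if q.shape==(3,) else (q if q.shape==(3,3) else R.from_quat(q).as_matrix())
    return c
def ray(c,uv):
    u=cv2.undistortPoints(np.array([[uv]],float),np.array(c['camera_matrix']),np.array(c['dist_coeffs']))[0,0]
    d=c['R']@np.array([u[0],-u[1],-1]);return c['p'],d/np.linalg.norm(d)
def atz(c,uv,z):
    p,d=ray(c,uv);return p+d*(z-p[2])/d[2]
def proj(c,X):
    X=np.atleast_2d(X);P=(X-c['p'])@c['R'];P=P*[1,-1,-1]
    return cv2.projectPoints(P,np.zeros(3),np.zeros(3),np.array(c['camera_matrix']),np.array(c['dist_coeffs']))[0][:,0]
def tri(*cr):
    A=np.zeros((3,3));b=np.zeros(3)
    for c,uv in cr:
        p,d=ray(c,uv);M=np.eye(3)-np.outer(d,d);A+=M;b+=M@p
    return np.linalg.solve(A,b)
E
python3 - <<'E'
from h import *
o=bot.get_obs();print(o)
np.set_printoptions(precision=4,suppress=True)
cs={}
for n in ['scene','top']:
    c=cs[n]=cam(n);cv2.imwrite(f'pics/{n}0.png',c['color']);print(n,c['p'],c['orientation'])
Z=dict(press=0,bed=.038,head_face=.05,core=.038,ram_face=None,pump_grip=.217,release_tip=None,start_top=None,reagent=0,jar=0,beaker=0)
for t in Z:
    m={n:bot.mark_of(n,t) for n in cs}
    for n in cs:
        print(t,n,[(np.round(d['location']),round(d['confidence'],2),atz(cs[n],d['location'],Z[t] if Z[t] is not None else .1)) for d in m[n][:4]])
    if all(m.values()): print('  tri',tri(*[(cs[n],m[n][0]['location']) for n in cs]))
E
```

```text
{'time': 0.0, 'q': array([-6.40004731e+01,  5.01124994e+00,  1.00323016e+01,  9.50990013e+01,
        2.24542408e-03,  8.99995937e+01]), 'qd': array([-0.04824334, -0.01696774, -0.07393349,  0.04719565, -0.00489478,
        0.08170393]), 'joint_efforts': array([ 2.03728094e-03, -5.20386851e+01,  4.64804471e+01,  1.62442907e-02,
        1.16452793e-04,  2.88090272e-07]), 'ee_pos': array([ 0.2410057 , -0.49411979,  0.23056235]), 'tcp_rot': array([-1.79922050e+02, -2.24597481e-03,  2.59999302e+01]), 'wrist_force': array([ 1.07688072,  0.84421322, -0.03669555]), 'torque': array([ 0.0246665 , -0.00149927,  0.00447431]), 'grasp_force': 0.0, 'opening': 0.08573628043823443}
scene [ 1.4198 -0.3762  1.0156] [50.1895 -1.3151 68.5977]
top [0.3544 0.0354 1.3652] [  4.0296  -0.4563 -89.4417]
press scene [(array([338., 326.]), 0.89, array([0.6162, 0.015 , 0.    ])), (array([241., 292.]), 0.32, array([ 0.4341, -0.1648,  0.    ]))]
press top [(array([325., 178.]), 0.69, array([0.6185, 0.0097, 0.    ]))]
  tri [0.6186 0.0116 0.0038]
bed scene [(array([393., 304.]), 0.83, array([0.6265, 0.1469, 0.038 ])
[... 1575 characters left out ...]
9., 158.]), 0.36, array([0.6494, 0.2297, 0.1   ]))]
  tri [0.6549 0.0597 0.202 ]
start_top scene [(array([430., 274.]), 0.59, array([0.6244, 0.2344, 0.1   ]))]
start_top top []
reagent scene [(array([175., 307.]), 0.83, array([ 0.4283, -0.3253,  0.    ]))]
reagent top [(array([448., 248.]), 0.77, array([ 0.4305, -0.3285,  0.    ]))]
  tri [ 0.4306 -0.3265  0.003 ]
jar scene [(array([241., 293.]), 0.73, array([ 0.4351, -0.1638,  0.    ])), (array([388., 305.]), 0.19, array([0.5961, 0.1533, 0.    ]))]
jar top [(array([393., 242.]), 0.55, array([ 0.4455, -0.1767,  0.    ]))]
  tri [ 0.446  -0.1705  0.0133]
beaker scene []
beaker top [(array([172., 232.]), 0.73, array([0.4688, 0.4229, 0.    ]))]
```

```bash
python3 - <<'E'
import cv2
a=cv2.imread('pics/scene0.png')[150:390,140:480];b=cv2.imread('pics/top0.png')[110:350,130:480]
cv2.imwrite('pics/s1.png',cv2.resize(a,None,fx=2.3,fy=2.3,interpolation=2));cv2.imwrite('pics/t1.png',cv2.resize(b,None,fx=2.2,fy=2.2,interpolation=2))
E
```

```text
(no output)
```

View pics/s1.png

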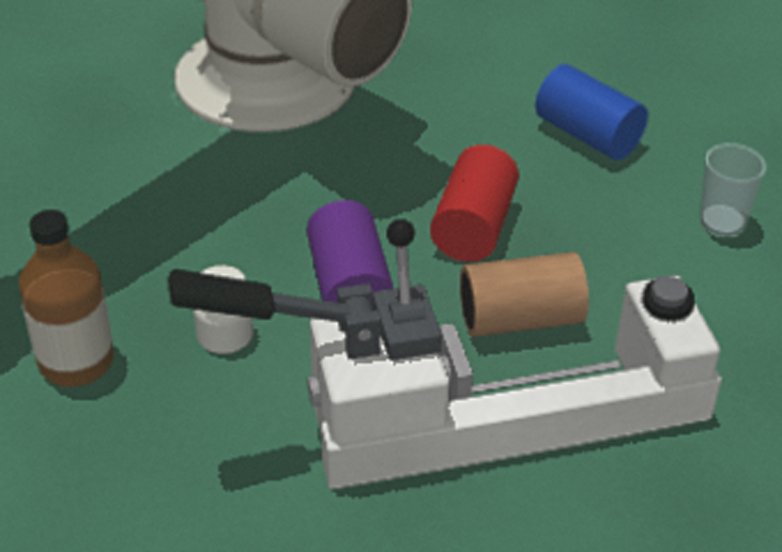

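View pics/t1.png

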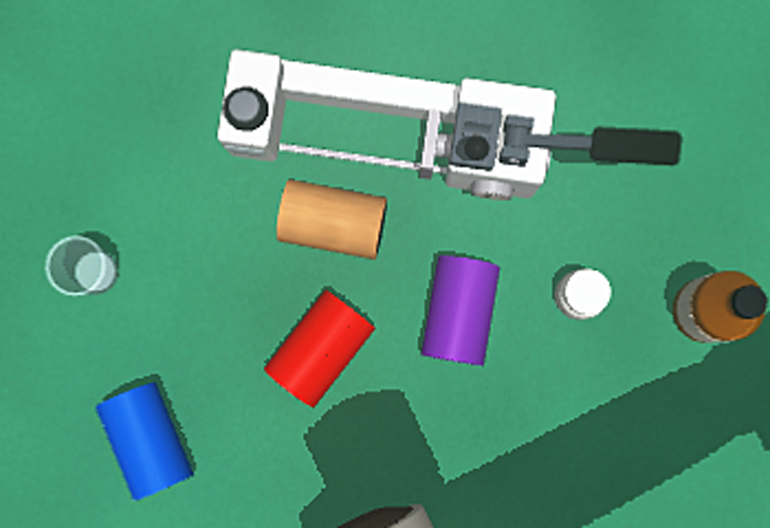

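```bash
cat >> h.py <<'E'
def PT(v,X):
    X=np.atleast_2d(np.array(X,float))/1000;c,s=np.cos(v[2]),np.sin(v[2])
    return np.c_[v[0]+c*X[:,0]-s*X[:,1],v[1]+s*X[:,0]+c*X[:,1],X[:,2]]
E
python3 - <<'E'
from h import *
from scipy.optimize import least_squares
np.set_printoptions(precision=4,suppress=True)
t=cam('top');s=cam('scene')
pt=[(233,50,70,250,100),(283,58,70,190,100),(220,145,-40,250,100),(463,80,70,-20,120),(555,90,70,-130,120),(545,190,-40,-130,120),(285,95,40,190,60)]
ps=[(625,288,-40,190,100),(680,278,-40,250,100),(717,352,70,250,100),(662,384,70,190,100),(330,404,70,-130,120),(447,392,70,-20,120)]
T=np.array(pt,float);S=np.array(ps,float)
T[:,:2]=T[:,:2]/2.2+[130,110];S[:,:2]=S[:,:2]/2.3+[140,150]
def f(v): return np.r_[proj(t,PT(v,T[:,2:]))-T[:,:2],proj(s,PT(v,S[:,2:]))-S[:,:2]].ravel()
r=least_squares(f,[.62,.01,-.15],loss='soft_l1');v=r.x;print(v,np.degrees(v[2]));print(f(v).reshape(-1,2).round(1))
np.save('v.npy',v)
def inv(p): d=np.array(p[:2])-v[:2];c,s_=np.cos(v[2]),np.sin(v[2]);return 1000*np.array([c*d[0]+s_*d[1],-s_*d[0]+c*d[1]])
for n,p in dict(coret=(.5238,.1226),cores=(.5174,.1279),grip=(.5806,-.2173),jar=(.446,-.17),reag=(.43,-.3265)).items(): print(n,inv(p))
# release knob
k=tri((t,(476/2.2+130,148/2.2+110)),(s,(400/2.3+140,233/2.3+150)));print('knob',k,inv(k))
k=tri((t,(247/2.2+130,107/2.2+110)),(s,(671/2.3+140,293/2.3+150)));print('start',k,inv(k))
# core outline ends (top view), at z~.06
for uv in [(285,180),(385,197),(378,258),(277,240)]:
  print('core corner',inv(atz(t,(uv[0]/2.2+130,uv[1]/2.2+110),.038)))
for n,c in [('t',t),('s',s)]: print(n,[ (d['location'],d['confidence']) for d in bot.mark_of({'t':'top','s':'scene'}[n],'ram_face')[:2]], proj(c,PT(v,[0,10,50])))
E
```

```text
[ 0.6151  0.0023 -0.1381] -7.912705813366453
[[ -0.2  -1.4]
 [  0.2  -1.7]
 [ -1.3  -2.6]
 [  0.2  -1.7]
 [  1.7   0.3]
 [  0.3  -2.3]
 [ -0.8  -3.2]
 [ -1.5  -3.1]
 [ -1.3  -2.6]
 [  1.4  -1.2]
 [ -0.  -10.7]
 [ -1.5  -1.3]
 [  0.1  -4.6]]
coret [-107.0084  106.5911]
cores [-114.0771  110.9596]
grip [  -3.9572 -222.2533]
jar [-143.7872 -193.9333]
reag [-138.0904 -351.1459]
knob [ 0.5803 -0.0356  0.2159] [-29.2618 -42.3433]
start [0.646  0.2222 0.1141] [  0.3544 222.0331]
core corner [-66.0715 173.4732]
core corner [-68.6642  51.152 ]
core corner [-142.8705   48.4406]
core corner [-139.3463  171.6257]
t [([322.7, 175.8], 0.76)] [[324.2421 175.6312]]
s [([341.6, 311.9], 0.64)] [[338.142  312.1146]]
```

```bash
python3 - <<'E'
from h import *
from scipy.optimize import least_squares
np.set_printoptions(precision=4,suppress=True)
t=cam('top');s=cam('scene')
pt=[(233,50,70,250,100),(283,58,70,190,100),(220,145,-40,250,100),(463,80,70,-20,120),(555,90,70,-130,120),(545,190,-40,-130,120),(285,95,40,190,60)]
ps=[(625,288,-40,190,100),(680,278,-40,250,100),(717,352,70,250,100)]
T=np.array(pt,float);S=np.array(ps,float)
T[:,:2]=T[:,:2]/2.2+[130,110];S[:,:2]=S[:,:2]/2.3+[140,150]
def f(v): return np.r_[proj(t,PT(v,T[:,2:]))-T[:,:2],proj(s,PT(v,S[:,2:]))-S[:,:2]].ravel()
r=least_squares(f,[.62,.01,-.15],loss='soft_l1');v=r.x;print(v,np.degrees(v[2]));print(f(v).reshape(-1,2).round(1))
np.save('v.npy',v)
I=[]
for c,L,m in [(t,-1,'top'),(s,-1,'scene')]:
  im=c['color'].copy()
  E=[[(-40,190,100),(-40,250,100),(70,250,100),(70,190,100)],[(-40,-130,120),(-40,-20,120),(70,-20,120),(70,-130,120)],[(-15,-20,2),(-15,190,2),(-23,190,2),(-23,-20,2)],[(40,-20,60),(40,190,60),(40,190,0),(40,-20,0)]]
  if m=='top': a,b,k=(130,110),(480,350),2
  else: a,b,k=(200,220),(470,380),2.2
  cr=cv2.resize(im[a[1]:b[1],a[0]:b[0]],None,fx=k,fy=k)
  for e in E: cv2.polylines(cr,[np.int32((proj(c,PT(v,e))-a)*k)],True,(0,0,255),1)
  I.append(cr[:350,:590])
w=max(i.shape[1] for i in I);I=[cv2.copyMakeBorder(i,0,0,0,w-i.shape[1],0) for i in I]
o=np.vstack([I[0][:240],I[1]]);print(o.shape);cv2.imwrite('pics/ov.png',o)
E
```

```text
[ 0.6115  0.0027 -0.1443] -8.265878663010296
[[-0.1 -0.6]
 [ 0.3 -0.7]
 [-1.5 -1.8]
 [ 0.2 -0.2]
 [ 1.7  2. ]
 [-0.  -0.6]
 [-0.8 -2.3]
 [-1.8 -3.8]
 [-1.6 -3.2]
 [ 0.8 -1.9]]
(590, 590, 3)
```

View pics/ov.png

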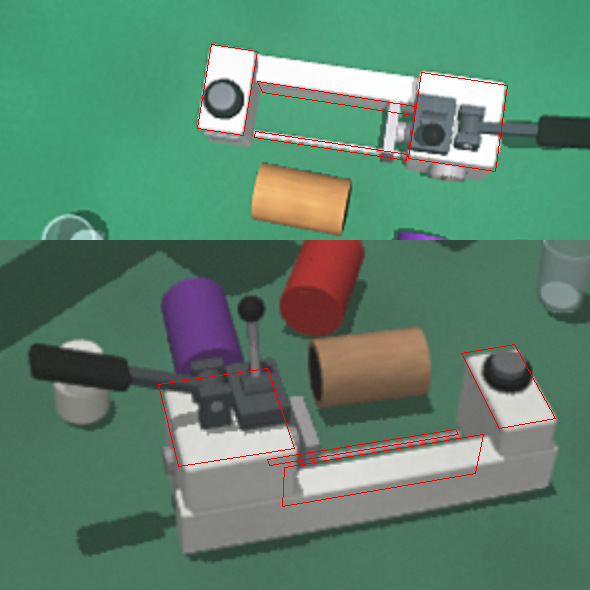

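{"fn": "arm_command", "kwargs": {"series": [[0.03,-0.02,-0.03,0.12],[0.065,-0.042,-0.065,0.24],[0.105,-0.067,-0.07,0.36],[0.145,-0.093,-0.07,0.48],[0.185,-0.119,-0.07,0.597]], "hand": 0}}

```text
time: 2.0
ee_pos: [0.3559, -0.3048, 0.3018]
tcp_rot: [180.0, -0.1, -8.5]
wrist_force: [1.0, -0.7, -0.5]
opening: 0.0123
grasp_force: 0.0
```

```bash
cat >> h.py <<'E'
V=np.array([.613,.003,np.radians(-8.2)])
def inv(p):
    d=np.array(p[:2])-V[:2];c,s=np.cos(V[2]),np.sin(V[2]);return 1000*np.array([c*d[0]+s*d[1],-s*d[0]+c*d[1]])
def st():
    o=bot.get_obs();print('t',o['time'],'press',inv(o['ee_pos']).round(1),'z',round(o['ee_pos'][2]*1000,1),'rot',np.round(o['tcp_rot'],2),'F',o['wrist_force'].round(1),'op',round(o['opening'],3));return o
E
python3 -c "
from h import *
st()"
```

```text
t 2.0 press [-210.6 -341.3] z 301.8 rot [ 1.7996e+02 -7.0000e-02 -8.5200e+00] F [ 1.  -0.7 -0.5] op 0.012
```

{"fn": "arm_command", "kwargs": {"series": [[0.018,-0.042,0,0],[0.036,-0.084,0,0],[0.054,-0.126,0,0],[0.072,-0.168,0,0],[0.09,-0.21,0,0]]}}

```text
time: 2.5
ee_pos: [0.4749, -0.1094, 0.3015]
tcp_rot: [180.0, -0.0, -8.2]
wrist_force: [0.7, -1.2, 0.7]
opening: -0.0001
grasp_force: 0.0
```

{"fn": "arm_command", "kwargs": {"series": [[0.018,-0.042,0.0,0],[0.036,-0.086,0.02,0],[0.036,-0.086,0.06,0],[0.036,-0.086,0.07,0],[0.036,-0.086,0.07,0]]}}

```text
time: 3.0
ee_pos: [0.5187, -0.0534, 0.2302]
tcp_rot: [-179.1, 0.2, -6.3]
wrist_force: [0.3, -0.4, 1.3]
opening: -0.0002
grasp_force: 0.0
```

```bash
python3 -c "
from h import *
st();c=cam('wrist');cv2.imwrite('pics/w1.png',c['color'])
for t in ['release_tip','start_top','ram_face','pump_grip']:
  print(t,[(d['location'],d['confidence'],inv(atz(c,d['location'],.205))) for d in bot.mark_of('wrist',t)[:2]])
"
```

```text
t 3.0 press [-85.3 -69.3] z 230.2 rot [-179.06    0.19   -6.34] F [ 0.3 -0.4  1.3] op -0.0
release_tip [([268.6, 174.2], 0.7, array([-27.68453746, -41.82645533])), ([39.1, 109.4], 0.56, array([-1.48608512, 65.77899336]))]
start_top []
ram_face [([234.7, 114.5], 0.94, array([ -0.31909244, -26.23631335]))]
pump_grip []
```

View pics/w1.png

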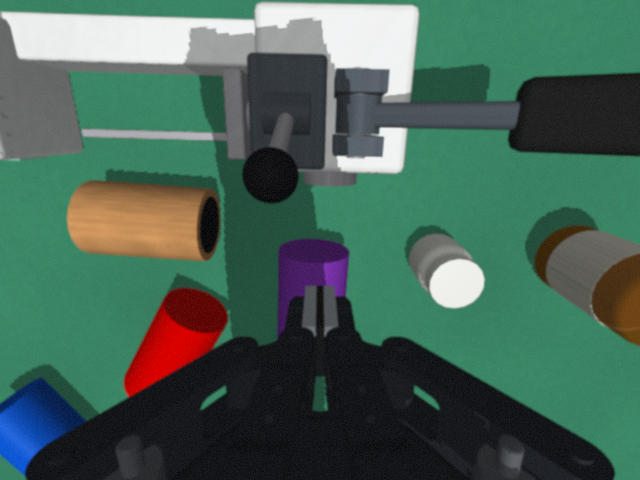

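{"fn": "arm_command", "kwargs": {"series": [[0,0,0,0],[0,0,0,0],[0,0,0,0],[0,0,0,0],[0,0,0,0]]}}

```text
time: 3.75
ee_pos: [0.5197, -0.0534, 0.2312]
tcp_rot: [-179.0, 0.0, -6.3]
wrist_force: [0.5, -0.2, -0.6]
opening: 0.0003
grasp_force: 0.0
```

```bash
python3 -c "
from h import *
o=st();print(o['q'],o['qd'])"
```

```text
t 3.75 press [-84.3 -69.1] z 231.2 rot [-1.7905e+02  2.0000e-02 -6.3300e+00] F [ 0.5 -0.2 -0.6] op 0.0
[ -6.38324386   1.19678236   6.12113227  94.94684807   0.95464962
 179.94865135] [ 0.07965127 -0.01924984 -0.08200843 -0.01907141  0.00680154 -0.08494686]
```

{"fn": "arm_command", "kwargs": {"series": [[0,0,0,-0.149],[0,0,0,-0.298],[0,0,0,-0.447],[0,0,0,-0.596],[0,0,0,-0.745]]}}

```text
time: 4.25
ee_pos: [0.5197, -0.0533, 0.2312]
tcp_rot: [-179.3, -0.6, 36.7]
wrist_force: [0.3, 0.9, 0.2]
opening: 0.0002
grasp_force: 0.0
```

{"fn": "arm_command", "kwargs": {"series": [[0,0,0,-0.149],[0,0,0,-0.298],[0,0,0,-0.447],[0,0,0,-0.596],[0,0,0,-0.745]]}}

```text
time: 4.75
ee_pos: [0.5197, -0.0533, 0.2312]
tcp_rot: [-179.9, -1.0, 79.4]
wrist_force: [0.0, -0.0, -0.3]
opening: 0.0001
grasp_force: 0.0
```

{"fn": "arm_command", "kwargs": {"series": [[0,0,0,-0.149],[0,0,0,-0.298],[0,0,0,-0.447],[0,0,0,-0.596],[0,0,0,-0.745]]}}

```text
time: 5.25
ee_pos: [0.5197, -0.0533, 0.2312]
tcp_rot: [179.4, -0.8, 122.1]
wrist_force: [-0.4, -0.2, 0.2]
opening: -0.0001
grasp_force: 0.0
```

{"fn": "arm_command", "kwargs": {"series": [[0,0,0,-0.149],[0,0,0,-0.298],[0,0,0,-0.447],[0,0,0,-0.596],[0,0,0,-0.745]]}}

```text
time: 5.75
ee_pos: [0.5197, -0.0533, 0.2312]
tcp_rot: [179.1, -0.2, 164.8]
wrist_force: [-0.3, 0.3, 0.5]
opening: 0.0001
grasp_force: 0.0
```

```bash
python3 -c "
from h import *
o=st();print(o['q'])"
```

```text
t 5.75 press [-84.3 -69. ] z 231.2 rot [ 1.7906e+02 -1.7000e-01  1.6477e+02] F [-0.3  0.3  0.5] op 0.0
[-6.37804009  1.19598185  6.12013793 94.94451782  0.95411683  8.85564564]
```

{"fn": "arm_command", "kwargs": {"series": [[0,0.013,0,-0.122],[0,0.026,0.0,-0.122],[0,0.026,0.03,-0.122],[0,0.026,0.048,-0.122],[0,0.026,0.048,-0.122]]}}

```text
time: 6.25
ee_pos: [0.5258, -0.0269, 0.1812]
tcp_rot: [179.1, -0.3, 171.2]
wrist_force: [0.2, -0.2, -0.5]
opening: -0.0002
grasp_force: 0.0
```

{"fn": "arm_command", "kwargs": {"series": [[-0.015,0,0,0],[-0.03,0,0,0],[-0.045,0,0,0],[-0.06,0,0,0],[-0.07,0,0,0]]}}

```text
time: 6.75
ee_pos: [0.597, -0.0379, 0.1847]
tcp_rot: [179.0, -0.0, 171.3]
wrist_force: [-2.7, 0.5, 0.8]
opening: 0.0004
grasp_force: 0.4
```

{"fn": "arm_command", "kwargs": {"series": [[-0.01,0,0,0],[-0.02,0,0,0],[-0.025,0,0,0],[-0.025,0,0,0],[-0.025,0,0,0]]}}

```text
time: 7.25
ee_pos: [0.6184, -0.0413, 0.1835]
tcp_rot: [179.0, -0.4, 171.4]
wrist_force: [-14.9, 2.3, 3.6]
opening: 0.0005
grasp_force: 7.4
```

```bash
python3 -c "
from h import *
o=st();s=cam('scene');t=cam('top')
cv2.imwrite('pics/s2.png',cv2.resize(s['color'][200:340,200:470],None,fx=2.5,fy=2.5))"
```

```text
t 7.25 press [ 11.6 -43.1] z 183.5 rot [179.05  -0.38 171.38] F [-14.9   2.3   3.6] op 0.0
```

View pics/s2.png

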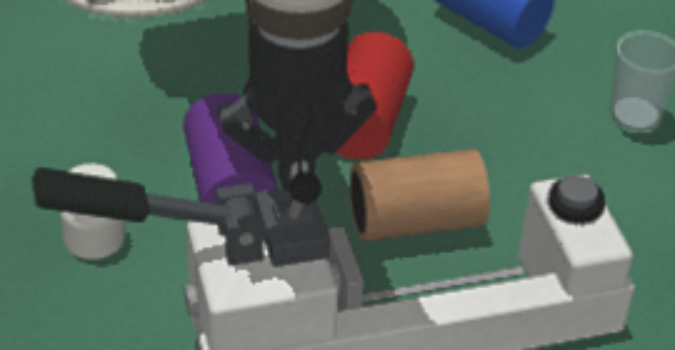

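{"fn": "arm_command", "kwargs": {"series": [[0.045,0,0,0],[0.09,0.0,0,0],[0.12,0.038,0,0],[0.15,0.076,0,0],[0.17,0.12,0,0]], "hand": 0.065}}

```text
time: 7.85
ee_pos: [0.4693, 0.103, 0.1867]
tcp_rot: [179.0, 0.0, 171.3]
wrist_force: [1.5, 0.8, 0.6]
opening: 0.0651
grasp_force: 0.0
```

{"fn": "arm_command", "kwargs": {"series": [[0.015,0.02,0,0],[0.02,0.03,0,0],[0.02,0.03,0,0],[0.02,0.03,0,0],[0.02,0.03,0,0]]}}

```text
time: 8.35
ee_pos: [0.4558, 0.134, 0.1862]
tcp_rot: [179.1, -0.1, 171.3]
wrist_force: [-0.1, -1.0, 0.4]
opening: 0.0651
grasp_force: 0.0
```

```bash
python3 -c "
from h import *
o=st();c=cam('wrist');t=cam('top')
for n,k in [('wrist',c),('top',t)]:
  print([(d['location'],round(d['confidence'],2),inv(atz(k,d['location'],.038))) for d in bot.mark_of(n,'core')[:4]],[(d['location'],d['confidence'],inv(atz(k,d['location'],.18))) for d in bot.mark_of(n,'release_tip')[:2]])
cv2.imwrite('pics/w2.png',c['color'])"
```

```text
t 8.35 press [-174.2  107.2] z 186.2 rot [ 1.7906e+02 -6.0000e-02  1.7131e+02] F [-0.1 -1.   0.4] op 0.065
[([130.7, 209.7], 0.85, array([-186.78512023,  -57.20343131])), ([317.5, 293.3], 0.57, array([-101.9679891 ,  106.78800272])), ([228.4, 388.6], 0.54, array([ 9.02127066, 10.73081831]))] []
[([280.8, 208.5], 0.8, array([-100.13754184,  109.99025196])), ([339.5, 249.4], 0.75, array([-183.53168031,  -59.71691858])), ([195.1, 309.6], 0.6, array([-396.87081287,  289.53412385]))] [([175.3, 231.8], 0.69, array([-209.86880011,  334.92989475])), ([349.9, 149.8], 0.51, array([ 47.37969437, -42.90555298]))]
```

View pics/w2.png

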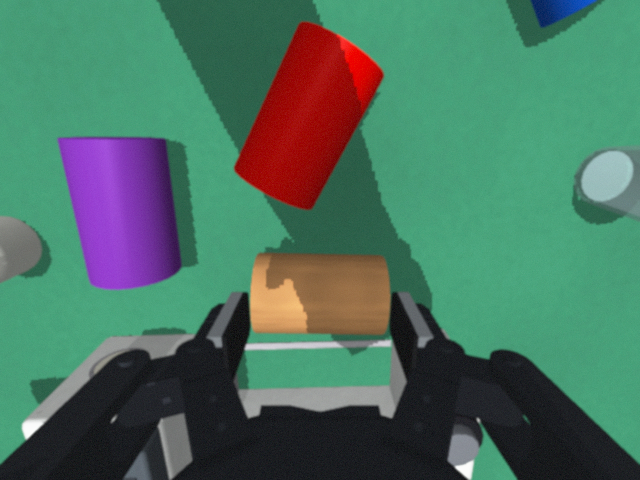

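{"fn": "arm_command", "kwargs": {"series": [[-0.004,0,0.04,0],[-0.004,0,0.08,0],[-0.004,0,0.12,0],[-0.004,0,0.15,0],[-0.004,0,0.166,0]]}}

```text
time: 9.15
ee_pos: [0.458, 0.1366, 0.0174]
tcp_rot: [179.1, -0.2, 171.4]
wrist_force: [-0.0, -0.1, -0.2]
opening: 0.0652
grasp_force: 0.0
```

{"fn": "arm_command", "kwargs": {"series": [[-0.005,0,0,0],[-0.012,0,0.0,0],[-0.02,0,0.0,0],[-0.028,0,0.0,0],[-0.036,0,0.0,0]]}}

```text
time: 9.65
ee_pos: [0.4965, 0.1317, 0.0211]
tcp_rot: [179.0, 0.0, 171.4]
wrist_force: [0.5, 0.5, 0.4]
opening: 0.0648
grasp_force: 0.0
```

```bash
python3 -c "
from h import *
o=st();t=cam('top')
for n,k in [('top',t)]:
  print([(d['location'],round(d['confidence'],2),inv(atz(k,d['location'],.038))) for d in bot.mark_of(n,'core')[:4]])"
```

```text
t 9.65 press [-133.6  110.8] z 21.1 rot [1.7901e+02 3.0000e-02 1.7139e+02] F [0.5 0.5 0.4] op 0.065
[([195.9, 313.5], 0.95, array([-406.53293439,  285.77844897])), ([338.2, 251.1], 0.72, array([-188.48280554,  -57.00343871])), ([258.7, 164.6], 0.17, array([  7.19649511, 186.79346743]))]
```

{"fn": "arm_command", "kwargs": {"series": [[-0.008,0,0,0],[-0.016,0,0.0,0],[-0.024,0,0.0,0],[-0.032,0,0.0,0],[-0.04,0,0.0,0]]}}

```text
time: 10.25
ee_pos: [0.5353, 0.1257, 0.0202]
tcp_rot: [179.1, -0.1, 171.4]
wrist_force: [0.1, 0.5, 0.9]
opening: 0.0651
grasp_force: 0.0
```

{"fn": "arm_command", "kwargs": {"series": [[-0.007,0,0,0],[-0.014,0,0.0,0],[-0.021,0,0.0,0],[-0.028,0,0.0,0],[-0.033,0,0.0,0]]}}

```text
time: 10.75
ee_pos: [0.568, 0.1208, 0.0202]
tcp_rot: [179.0, -0.0, 171.4]
wrist_force: [-0.3, 0.1, -0.0]
opening: 0.0652
grasp_force: 0.0
```

{"fn": "arm_command", "kwargs": {"series": [[-0.003,0,0,0],[-0.006,0,0.0,0],[-0.009,0,0.0,0],[-0.012,0,0.0,0],[-0.012,0,0.0,0]]}}

```text
time: 11.25
ee_pos: [0.5794, 0.119, 0.0202]
tcp_rot: [179.0, -0.0, 171.4]
wrist_force: [0.3, -0.2, -0.5]
opening: 0.0647
grasp_force: 0.0
```

```bash
python3 -c "
from h import *
o=st();t=cam('scene')
cv2.imwrite('pics/s3.png',cv2.resize(t['color'][200:380,200:470],None,fx=2.5,fy=2.5))
print([(d['location'],round(d['confidence'],2),inv(atz(t,d['location'],.038))) for d in bot.mark_of('scene','core')[:4]])"
```

```text
t 11.25 press [-49.8 110. ] z 20.2 rot [ 1.7905e+02 -5.0000e-02  1.7140e+02] F [ 0.3 -0.2 -0.5] op 0.065
[([347.4, 240.8], 0.87, array([-244.85747517,   99.93197372])), ([383.0, 309.0], 0.63, array([  4.01054569, 115.85167246])), ([292.7, 261.2], 0.6, array([-197.0007875 ,  -53.98743153])), ([236.3, 289.6], 0.2, array([-126.81796604, -203.29802816]))]
```

View pics/s3.png

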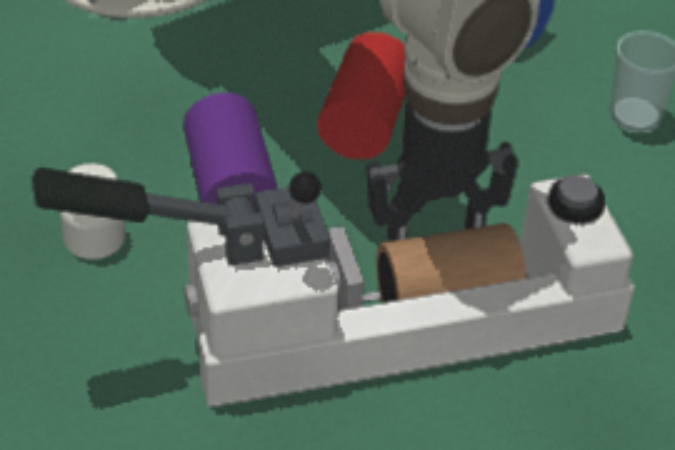

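{"fn": "arm_command", "kwargs": {"series": [[0.03,0,0,0],[0.06,0,-0.02,0],[0.08,0,-0.06,0],[0.1,0,-0.105,0],[0.1,0,-0.15,0]]}}

```text
time: 11.85
ee_pos: [0.4777, 0.1316, 0.1722]
tcp_rot: [179.0, -0.1, 171.5]
wrist_force: [2.7, 0.3, -0.6]
opening: 0.0652
grasp_force: 0.0
```

{"fn": "arm_command", "kwargs": {"series": [[0,-0.02,-0.04,0],[0,-0.05,-0.08,0],[0,-0.095,-0.1,0],[0,-0.14,-0.12,0],[0,-0.19,-0.12,0]], "hand": 0}}

```text
time: 12.35
ee_pos: [0.4514, -0.0595, 0.29]
tcp_rot: [179.0, 0.2, 171.5]
wrist_force: [0.7, -0.1, -0.9]
opening: 0.0001
grasp_force: 0.0
```

```bash
python3 -c "
from h import *
o=st();t=cam('top');s=cam('scene');C=dict(top=t,scene=s)
for n in ['core','release_tip','pump_grip','start_top']:
  m={}
  for k in C:
    m[k]=bot.mark_of(k,n)[:3];print(n,k,[(d['location'],round(d['confidence'],2),inv(atz(C[k],d['location'],.038 if n=='core' else .19))) for d in m[k]])
  if n!='core':
   for a in m['top']:
    for b in m['scene']: x=tri((t,a['location']),(s,b['location']));print('  ',inv(x),x[2])
a=t['color'][130:270,200:480];b=s['color'][200:330,200:480]
cv2.imwrite('pics/c4.png',cv2.resize(np.vstack([a,b]),None,fx=2.2,fy=2.2))"
```

```text
t 12.35 press [-151.   -84.9] z 290.0 rot [179.04   0.21 171.48] F [ 0.7 -0.1 -0.9] op 0.0
core top [([288.6, 168.2], 0.97, array([  9.77420919, 106.55133038])), ([195.5, 309.3], 0.94, array([-395.94061446,  288.62861053])), ([274.7, 265.0], 0.64, array([-250.04637024,  102.29694394]))]
core scene [([350.7, 235.3], 0.98, array([-264.56090798,  114.35777725])), ([291.7, 258.6], 0.75, array([-206.9142802 ,  -54.53600264])), ([380.4, 306.4], 0.73, array([ -5.04126054, 112.49790862]))]
release_tip top [([350.9, 149.2], 0.62, array([ 46.57912362, -44.71274066]))]
release_tip scene [([321.2, 276.1], 0.47, array([ 22.13200732, -38.0933017 ]))]
   [ 41.59338196 -43.68782805] 0.2094221885201359
pump_grip top []
pump_grip scene [([238.4, 293.7], 0.42, array([  37.61150379, -209.5282171 ]))]
start_top top [([238.8, 159.8], 0.71, array([-19.28133386, 213.1603254 ]))]
start_top scene [([430.3, 278.0], 0.71, array([ 74.30959442, 179.99433247]))]
   [ -3.12618909 226.23829584] 0.1077111085414946
```

View pics/c4.png

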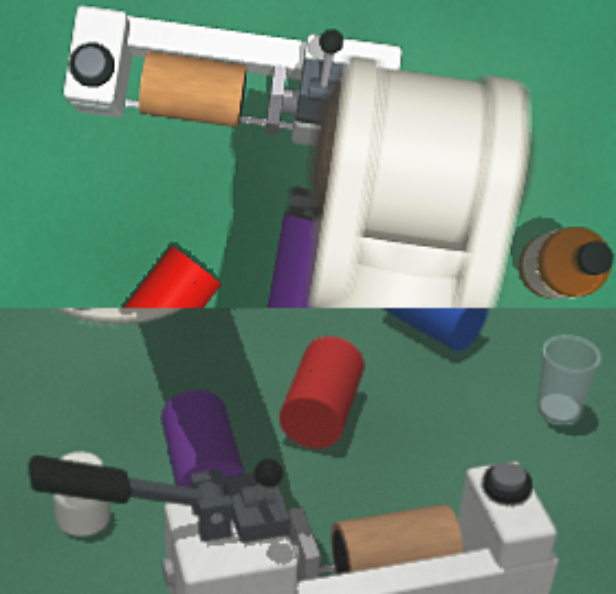

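{"fn": "arm_command", "kwargs": {"series": [[-0.03,-0.03,0,0],[-0.063,-0.063,0,0],[-0.096,-0.096,0,0],[-0.128,-0.128,0,0],[-0.15,-0.15,0,0]]}}

```text
time: 13.35
ee_pos: [0.5788, -0.2303, 0.2832]
tcp_rot: [179.0, -0.1, 171.4]
wrist_force: [-0.3, 0.7, -0.8]
opening: 0.0001
grasp_force: 0.0
```

{"fn": "arm_command", "kwargs": {"series": [[0,0,0,0],[0,0,0.03,0],[0,0,0.055,0],[0,0,0.065,0],[0,0,0.065,0]]}}

```text
time: 13.85
ee_pos: [0.5771, -0.2265, 0.2191]
tcp_rot: [179.0, -0.1, 171.5]
wrist_force: [0.4, 4.3, 2.6]
opening: -0.0002
grasp_force: 2.0
```

```bash
python3 -c "
from h import *
o=st();c=cam('wrist');s=cam('scene')
print([(d['location'],round(d['confidence'],2),inv(atz(c,d['location'],.217))) for d in bot.mark_of('wrist','pump_grip')[:4]])
print([(d['location'],round(d['confidence'],2),inv(atz(s,d['location'],.217))) for d in bot.mark_of('scene','pump_grip')[:4]], proj(s,o['ee_pos']))"
```

```text
t 13.85 press [  -2.8 -232.3] z 219.1 rot [ 1.7898e+02 -1.1000e-01  1.7148e+02] F [0.4 4.3 2.6] op -0.0
[([334.2, 308.5], 0.83, array([   2.2958862 , -225.24311205]))]
[([229.2, 271.7], 0.62, array([ 1.88018533e-02, -2.21237740e+02]))] [[223.41817769 270.73440264]]
```

{"fn": "arm_command", "kwargs": {"series": [[0,0,0.02,0],[0,0,0.04,0],[0,0,0.06,0],[0,0,0.08,0],[0,0,0.09,0]]}}

```text
time: 14.55
ee_pos: [0.5785, -0.2276, 0.1306]
tcp_rot: [179.2, 0.2, 171.4]
wrist_force: [0.5, 1.2, 15.1]
opening: 0.0002
grasp_force: 8.0
```

```bash
python3 -c "
from h import *
o=st();s=cam('scene')
print([(d['location'],round(d['confidence'],2)) for d in bot.mark_of('scene','pump_grip')[:4]], proj(s,o['ee_pos']))"
```

```text
t 14.55 press [  -1.2 -233.2] z 130.6 rot [1.7916e+02 1.6000e-01 1.7136e+02] F [ 0.5  1.2 15.1] op 0.0
[([228.0, 300.1], 0.89)] [[226.62035269 302.25751826]]
```

{"fn": "arm_command", "kwargs": {"series": [[0,0,0.002,0],[0,0,0.004,0],[0,0,0.004,0],[0,0,0.004,0],[0,0,0.004,0]]}}

```text
time: 15.15
ee_pos: [0.5788, -0.2275, 0.1303]
tcp_rot: [179.2, 0.3, 171.4]
wrist_force: [-4.7, -0.8, 21.4]
opening: 0.0
grasp_force: 10.5
```

{"fn": "arm_command", "kwargs": {"series": [[0,0,-0.04,0],[0,0,-0.08,0],[0,0,-0.115,0],[0,0,-0.115,0],[0,0,-0.115,0]]}}

```text
time: 15.65
ee_pos: [0.5779, -0.2288, 0.2419]
tcp_rot: [179.1, 0.1, 171.4]
wrist_force: [-0.6, 0.3, -1.4]
opening: 0.0002
grasp_force: 0.0
```

```bash
python3 -c "
from h import *
o=st();s=cam('scene');t=cam('top')
print([(d['location'],round(d['confidence'],2)) for d in bot.mark_of('scene','pump_grip')[:4]])
for n,c in [('top',t),('scene',s)]: 
  for k in ['ram_face','core']: print(n,k,[(d['location'],round(d['confidence'],2),inv(atz(c,d['location'],.045))) for d in bot.mark_of(n,k)[:4]])"
```

```text
t 15.65 press [  -1.7 -234.5] z 241.9 rot [1.7912e+02 9.0000e-02 1.7139e+02] F [-0.6  0.3 -1.4] op 0.0
[([229.2, 273.6], 0.81)]
top ram_face [([316.4, 173.8], 0.79, array([ 4.80198459, 30.91268671]))]
top core [([273.9, 267.5], 0.95, array([-256.85880387,  102.76558016])), ([194.8, 308.0], 0.72, array([-392.19518997,  289.44288573])), ([288.5, 169.2], 0.66, array([  5.65544496, 105.80371164])), ([340.1, 247.3], 0.57, array([-178.2530111 ,  -60.15863933]))]
scene ram_face [([348.2, 310.3], 0.67, array([-2.84860095, 34.64952486])), ([321.9, 274.9], 0.56, array([-127.43058058,    3.53079042]))]
scene core [([380.2, 309.6], 0.97, array([ 10.49341403, 106.33876416])), ([396.9, 200.2], 0.91, array([-379.15267514,  281.81683788])), ([347.9, 235.3], 0.84, array([-258.03379638,  104.51987221])), ([290.3, 261.9], 0.77, array([-188.18243989,  -61.73893186]))]
```

{"fn": "arm_command", "kwargs": {"series": [[0,0,0.03,0],[0,0,0.06,0],[0,0,0.09,0],[0,0,0.113,0],[0,0,0.114,0]]}}

```text
time: 16.5
ee_pos: [0.5784, -0.227, 0.1306]
tcp_rot: [179.2, 0.3, 171.4]
wrist_force: [-4.4, 1.3, 18.3]
opening: -0.0002
grasp_force: 8.3
```

{"fn": "arm_command", "kwargs": {"series": [[0,0,0,0],[0,0,-0.04,0],[0,0,-0.08,0],[0,0,-0.114,0],[0,0,-0.114,0]]}}

```text
time: 17.0
ee_pos: [0.5784, -0.2288, 0.2458]
tcp_rot: [179.1, 0.3, 171.4]
wrist_force: [0.3, -0.2, -0.0]
opening: -0.0002
grasp_force: 0.0
```

{"fn": "arm_command", "kwargs": {"series": [[0,0,0.03,0],[0,0,0.06,0],[0,0,0.09,0],[0,0,0.113,0],[0,0,0.114,0]]}}

```text
time: 17.5
ee_pos: [0.5784, -0.227, 0.1305]
tcp_rot: [179.2, 0.3, 171.4]
wrist_force: [-2.3, 0.4, 20.1]
opening: 0.0
grasp_force: 9.2
```

{"fn": "arm_command", "kwargs": {"series": [[0,0,0,0],[0,0,-0.04,0],[0,0,-0.08,0],[0,0,-0.114,0],[0,0,-0.114,0]]}}

```text
time: 18.0
ee_pos: [0.5783, -0.2287, 0.2454]
tcp_rot: [179.1, 0.3, 171.4]
wrist_force: [0.7, 0.5, 1.0]
opening: 0.0001
grasp_force: 0.0
```

{"fn": "arm_command", "kwargs": {"series": [[0,0,0.03,0],[0,0,0.06,0],[0,0,0.09,0],[0,0,0.113,0],[0,0,0.114,0]]}}

```text
time: 18.5
ee_pos: [0.5784, -0.2272, 0.1304]
tcp_rot: [179.2, 0.3, 171.4]
wrist_force: [-3.3, -0.1, 21.0]
opening: -0.0002
grasp_force: 9.8
```

{"fn": "arm_command", "kwargs": {"series": [[0,0,0,0],[0,0,-0.04,0],[0,0,-0.08,0],[0,0,-0.114,0],[0,0,-0.114,0]]}}

```text
time: 19.0
ee_pos: [0.5783, -0.2287, 0.245]
tcp_rot: [179.1, 0.3, 171.4]
wrist_force: [0.7, -0.4, 0.8]
opening: -0.0001
grasp_force: 0.0
```

{"fn": "arm_command", "kwargs": {"series": [[0,0,0.03,0],[0,0,0.06,0],[0,0,0.09,0],[0,0,0.113,0],[0,0,0.114,0]]}}

```text
time: 19.5
ee_pos: [0.578, -0.2268, 0.1303]
tcp_rot: [179.1, 0.3, 171.4]
wrist_force: [-4.7, 2.0, 23.1]
opening: -0.0003
grasp_force: 10.6
```

{"fn": "arm_command", "kwargs": {"series": [[0,0,0,0],[0,0,-0.04,0],[0,0,-0.08,0],[0,0,-0.114,0],[0,0,-0.114,0]]}}

```text
time: 20.0
ee_pos: [0.5782, -0.2287, 0.2446]
tcp_rot: [179.1, 0.3, 171.4]
wrist_force: [0.5, -0.4, 1.0]
opening: 0.0001
grasp_force: 0.0
```

{"fn": "arm_command", "kwargs": {"series": [[0,0,0.03,0],[0,0,0.06,0],[0,0,0.09,0],[0,0,0.113,0],[0,0,0.114,0]]}}

```text
time: 20.5
ee_pos: [0.5779, -0.2267, 0.1303]
tcp_rot: [179.1, 0.3, 171.4]
wrist_force: [-5.7, 1.2, 25.2]
opening: -0.0001
grasp_force: 11.6
```

{"fn": "arm_command", "kwargs": {"series": [[0,0,0,0],[0,0,-0.04,0],[0,0,-0.08,0],[0,0,-0.114,0],[0,0,-0.144,0]]}}

```text
time: 21.0
ee_pos: [0.577, -0.2287, 0.2708]
tcp_rot: [179.0, -0.1, 171.4]
wrist_force: [0.6, -0.0, 0.2]
opening: 0.0001
grasp_force: 0.0
```

```bash
python3 -c "
from h import *
o=st();s=cam('scene');t=cam('top')
print([(d['location'],round(d['confidence'],2)) for d in bot.mark_of('scene','pump_grip')[:4]])
for n,c in [('top',t),('scene',s)]: 
  for k in ['ram_face','core']: print(n,k,[(d['location'],round(d['confidence'],2),inv(atz(c,d['location'],.045))) for d in bot.mark_of(n,k)[:4]])
a=t['color'][130:250,200:480];b=s['color'][200:350,200:480]
cv2.imwrite('pics/c5.png',cv2.resize(np.vstack([a,b]),None,fx=2.2,fy=2.2))"
```

```text
t 21.0 press [  -2.6 -234.5] z 270.8 rot [ 1.7904e+02 -1.0000e-01  1.7140e+02] F [ 0.6 -0.   0.2] op 0.0
[([230.4, 268.2], 0.88)]
top ram_face [([321.9, 176.5], 0.6, array([-0.11180426, 15.4282372 ]))]
top core [([194.9, 312.5], 0.83, array([-403.61913298,  287.24876228])), ([274.5, 268.6], 0.8, array([-259.45102589,  100.76514697])), ([279.6, 168.6], 0.75, array([  3.63651933, 129.34521936])), ([338.6, 250.0], 0.57, array([-185.8528392 ,  -57.33260391]))]
scene ram_face [([348.5, 310.7], 0.56, array([-1.52220863, 34.98620132]))]
scene core [([396.3, 198.4], 0.95, array([-387.658249  ,  282.98931962])), ([287.9, 261.2], 0.9, array([-191.88040196,  -67.02490719])), ([390.9, 306.9], 0.59, array([  7.73695864, 132.90976466]))]
```

View pics/c5.png

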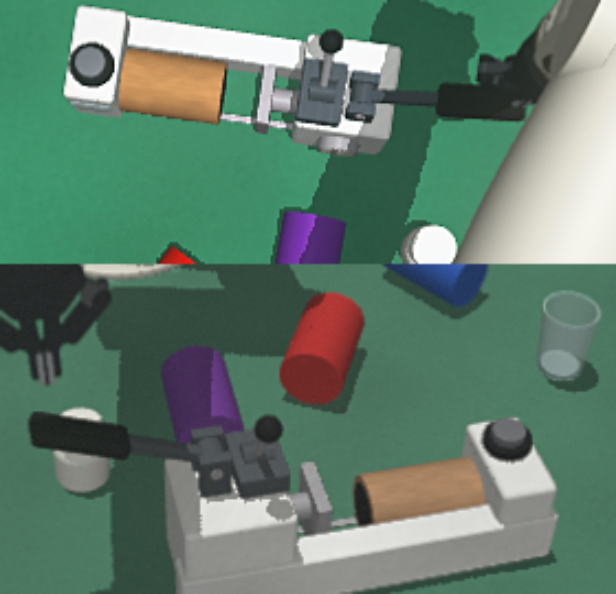

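```bash
cat > ram.py <<'E'
from h import *
st()
for n in ['top','scene']:
  c=cam(n)
  for k,z in [('ram_face',.045),('core',.038),('release_tip',.2)]: print(n,k,[(np.round(d['location']),round(d['confidence'],2),inv(atz(c,d['location'],z)).round()) for d in bot.mark_of(n,k) if inv(atz(c,d['location'],z))[0]>-60][:2])
E
python3 ram.py
```

```text
t 21.35 press [  -2.7 -234.4] z 268.3 rot [179.01  -0.23 171.4 ] F [ 0.6 -0.  -0.4] op 0.0
top ram_face [(array([320., 177.]), 0.72, array([-2., 21.]))]
top core [(array([278., 169.]), 0.87, array([  3., 135.]))]
top release_tip [(array([354., 148.]), 0.73, array([ 48., -50.]))]
scene ram_face [(array([348., 311.]), 0.66, array([-0., 33.]))]
scene core [(array([392., 306.]), 0.59, array([ -1., 139.]))]
scene release_tip [(array([320., 276.]), 0.72, array([ 30., -43.]))]
```

{"fn": "arm_command", "kwargs": {"series": [[0,0,0.03,0],[0,0,0.06,0],[0,0,0.09,0],[0,0,0.12,0],[0,0,0.143,0]]}}

```text
time: 22.25
ee_pos: [0.5782, -0.2267, 0.1279]
tcp_rot: [179.1, 0.1, 171.4]
wrist_force: [-3.9, 11.8, 86.4]
opening: -0.0
grasp_force: 45.0
```

```bash
python3 ram.py
```

```text
t 22.25 press [  -1.7 -232.3] z 127.9 rot [1.7906e+02 1.3000e-01 1.7139e+02] F [-3.9 11.8 86.4] op -0.0
top ram_face [(array([320., 175.]), 0.72, array([ 3., 21.]))]
top core [(array([277., 167.]), 0.76, array([  9., 138.]))]
top release_tip [(array([352., 150.]), 0.62, array([ 42., -48.]))]
scene ram_face [(array([348., 308.]), 0.74, array([-9., 35.]))]
scene core [(array([393., 305.]), 0.94, array([ -2., 141.]))]
scene release_tip [(array([322., 275.]), 0.66, array([ 29., -39.]))]
```

{"fn": "arm_command", "kwargs": {"series": [[0,0,0,0],[0,0,-0.04,0],[0,0,-0.08,0],[0,0,-0.114,0],[0,0,-0.114,0]]}}

```text
time: 23.15
ee_pos: [0.5785, -0.2288, 0.2472]
tcp_rot: [179.2, 0.4, 171.4]
wrist_force: [1.2, 0.6, -0.3]
opening: -0.0001
grasp_force: 0.0
```

```bash
python3 ram.py
```

```text
t 23.15 press [  -1.1 -234.4] z 247.2 rot [179.15   0.39 171.4 ] F [ 1.2  0.6 -0.3] op -0.0
top ram_face [(array([327., 179.]), 0.58, array([-4.,  2.]))]
top core [(array([282., 169.]), 0.75, array([  4., 125.]))]
top release_tip [(array([352., 148.]), 0.48, array([ 46., -46.]))]
scene ram_face [(array([340., 312.]), 0.87, array([-1., 15.]))]
scene core [(array([391., 309.]), 0.75, array([  7., 134.]))]
scene release_tip [(array([320., 274.]), 0.48, array([ 25., -41.]))]
```

{"fn": "arm_command", "kwargs": {"series": [[0,0,0.03,0],[0,0,0.06,0],[0,0,0.09,0],[0,0,0.108,0],[0,0,0.114,0]]}}

```text
time: 24.05
ee_pos: [0.5782, -0.2266, 0.1296]
tcp_rot: [179.1, 0.2, 171.4]
wrist_force: [-8.9, 3.6, 41.2]
opening: 0.0002
grasp_force: 19.4
```

```bash
python3 ram.py
```

```text
t 24.05 press [  -1.7 -232.2] z 129.6 rot [179.07   0.18 171.4 ] F [-8.9  3.6 41.2] op 0.0
top ram_face [(array([327., 177.]), 0.75, array([0., 2.]))]
top core [(array([279., 171.]), 0.63, array([ -2., 131.]))]
top release_tip [(array([352., 147.]), 0.75, array([ 50., -46.]))]
scene ram_face [(array([340., 313.]), 0.75, array([ 1., 14.]))]
scene core [(array([388., 307.]), 0.89, array([  1., 129.]))]
scene release_tip [(array([324., 279.]), 0.55, array([ 42., -38.]))]
```

{"fn": "arm_command", "kwargs": {"series": [[0,0,-0.025,0],[0,0,-0.05,0],[0,0,-0.075,0],[0,0,-0.1,0],[0,0,-0.114,0]]}}

```text
time: 24.95
ee_pos: [0.5775, -0.2284, 0.2433]
tcp_rot: [179.1, 0.0, 171.4]
wrist_force: [0.9, 0.3, -0.1]
opening: 0.0001
grasp_force: 0.0
```

```bash
python3 ram.py
```

```text
t 24.95 press [  -2.2 -234.1] z 243.3 rot [1.7907e+02 4.0000e-02 1.7140e+02] F [ 0.9  0.3 -0.1] op 0.0
top ram_face [(array([328., 176.]), 0.61, array([ 4., -2.]))]
top core [(array([279., 168.]), 0.66, array([  6., 131.]))]
top release_tip [(array([352., 146.]), 0.55, array([ 52., -46.]))]
scene ram_face [(array([335., 311.]), 0.79, array([-6.,  5.]))]
scene core [(array([388., 304.]), 0.74, array([ -8., 132.]))]
scene release_tip [(array([320., 275.]), 0.47, array([ 28., -43.]))]
```

{"fn": "arm_command", "kwargs": {"series": [[0,0,0.025,0],[0,0,0.05,0],[0,0,0.075,0],[0,0,0.095,0],[0,0,0.105,0]]}}

```text
time: 25.85
ee_pos: [0.5774, -0.2271, 0.1354]
tcp_rot: [179.1, -0.0, 171.4]
wrist_force: [-0.1, -0.5, 8.6]
opening: 0.0
grasp_force: 4.6
```

```bash
python3 ram.py
```

```text
t 25.85 press [  -2.4 -232.8] z 135.4 rot [ 1.7910e+02 -3.0000e-02  1.7137e+02] F [-0.1 -0.5  8.6] op 0.0
top ram_face [(array([328., 176.]), 0.67, array([3., 0.])), (array([257., 164.]), 0.18, array([  6., 189.]))]
top core [(array([279., 170.]), 0.65, array([  2., 130.])), (array([323., 181.]), 0.35, array([-9., 11.]))]
top release_tip [(array([350., 148.]), 0.65, array([ 47., -41.])), (array([327., 177.]), 0.3, array([-30.,   2.]))]
scene ram_face [(array([337., 309.]), 0.8, array([-12.,  11.]))]
scene core [(array([392., 307.]), 0.67, array([  2., 138.]))]
scene release_tip [(array([324., 274.]), 0.64, array([ 26., -33.]))]
```

{"fn": "arm_command", "kwargs": {"series": [[0,0,-0.02,0],[0,0,-0.04,0],[0,0,-0.05,0],[0,0,-0.05,0],[0,0,-0.05,0]]}}

```text
time: 26.75
ee_pos: [0.5773, -0.2273, 0.1854]
tcp_rot: [179.0, -0.1, 171.4]
wrist_force: [0.5, -0.2, -0.8]
opening: 0.0
grasp_force: 0.0
```

```bash
python3 ram.py
```

```text
t 26.75 press [  -2.5 -233.1] z 185.4 rot [ 1.7903e+02 -1.1000e-01  1.7140e+02] F [ 0.5 -0.2 -0.8] op 0.0
top ram_face [(array([325., 179.]), 0.69, array([-6.,  5.]))]
top core [(array([278., 167.]), 0.6, array([  8., 135.])), (array([240., 160.]), 0.39, array([ 13., 239.]))]
top release_tip [(array([353., 148.]), 0.72, array([ 47., -49.]))]
scene ram_face [(array([337., 311.]), 0.65, array([-6.,  9.]))]
scene core [(array([393., 305.]), 0.96, array([ -3., 142.]))]
scene release_tip [(array([321., 276.]), 0.57, array([ 32., -41.]))]
```

{"fn": "arm_command", "kwargs": {"series": [[0,0,-0.02,0],[0,0,-0.04,0],[0,0,-0.055,0],[0,0,-0.055,0],[0,0,-0.055,0]]}}

```text
time: 27.65
ee_pos: [0.5774, -0.2284, 0.241]
tcp_rot: [179.0, -0.1, 171.4]
wrist_force: [-0.1, 0.6, -0.5]
opening: 0.0001
grasp_force: 0.0
```

```bash
python3 ram.py
```

```text
t 27.65 press [  -2.2 -234.1] z 241.0 rot [ 1.7905e+02 -5.0000e-02  1.7140e+02] F [-0.1  0.6 -0.5] op 0.0
top ram_face [(array([328., 178.]), 0.66, array([-2., -3.]))]
top core [(array([278., 169.]), 0.65, array([  2., 135.])), (array([426., 181.]), 0.35, array([  32., -260.]))]
top release_tip [(array([349., 150.]), 0.67, array([ 41., -41.]))]
scene ram_face [(array([333., 312.]), 0.52, array([-5.,  1.]))]
scene core [(array([390., 305.]), 0.83, array([ -4., 135.]))]
scene release_tip [(array([322., 274.]), 0.62, array([ 26., -37.]))]
```

{"fn": "arm_command", "kwargs": {"series": [[0.03,0.0,-0.02,0],[0.06,0.03,-0.03,0],[0.08,0.07,-0.03,0],[0.093,0.115,-0.03,0],[0.093,0.16,-0.03,0]]}}

```text
time: 28.55
ee_pos: [0.5079, -0.0555, 0.2752]
tcp_rot: [179.0, 0.0, 171.3]
wrist_force: [1.3, 0.3, 0.4]
opening: -0.0003
grasp_force: 0.0
```

{"fn": "arm_command", "kwargs": {"series": [[0,0.03,0,0],[0,0.03,0,0],[0,0.03,0,0],[0,0.03,0,0],[0,0.03,0,0]]}}

```text
time: 29.05
ee_pos: [0.5137, -0.0281, 0.2746]
tcp_rot: [179.1, -0.1, 171.3]
wrist_force: [-0.5, 0.3, -0.6]
opening: 0.0001
grasp_force: 0.0
```

```bash
python3 - <<'E'
from h import *
st();w=cam('wrist');s=cam('scene');t=cam('top')
for n in ['wrist','scene','top']:
  c=dict(wrist=w,scene=s,top=t)[n]
  for k,z in [('release_tip',.2),('pump_grip',.217),('ram_face',.045)]: print(n,k,[(np.round(d['location']),round(d['confidence'],2),inv(atz(c,d['location'],z)).round()) for d in bot.mark_of(n,k)][:2])
a=cv2.resize(w['color'],None,fx=.75,fy=.75);b=cv2.resize(s['color'][225:385,220:460],(480,320));
b2=cv2.resize(t['color'][130:220,210:460],(480,173));cv2.imwrite('pics/c6.png',np.hstack([np.vstack([a,np.zeros((240,480,3),np.uint8)]),]) if 0 else np.vstack([a[120:],b]) )
cv2.imwrite('pics/c7.png',np.hstack([cv2.resize(w['color'],(400,300)),cv2.resize(s['color'][225:385,220:460],(400,300))]))
x=np.vstack([cv2.resize(w['color'],(560,420))[:,:],]);cv2.imwrite('pics/wfull.png',w['color'])
cv2.imwrite('pics/mix.png',np.vstack([np.hstack([cv2.resize(w['color'],(400,300)),cv2.resize(s['color'][225:375,220:420],(400,300))]),np.hstack([cv2.resize(t['color'][130:220,210:450],(800,300))])]))
E
```

```text
t 29.05 press [-93.8 -44.9] z 274.6 rot [ 1.7905e+02 -6.0000e-02  1.7131e+02] F [-0.5  0.3 -0.6] op 0.0
wrist release_tip [(array([320., 420.]), 0.61, array([ 56., -44.]))]
wrist pump_grip [(array([ 91., 349.]), 0.69, array([ -28., -204.]))]
wrist ram_face [(array([354., 282.]), 0.79, array([5., 1.]))]
scene release_tip [(array([322., 274.]), 0.63, array([ 26., -38.]))]
scene pump_grip [(array([225., 288.]), 0.62, array([  45., -234.]))]
scene ram_face [(array([335., 310.]), 0.84, array([-10.,   6.]))]
top release_tip []
top pump_grip [(array([424., 177.]), 0.62, array([   2., -220.]))]
top ram_face []
```

View pics/mix.png

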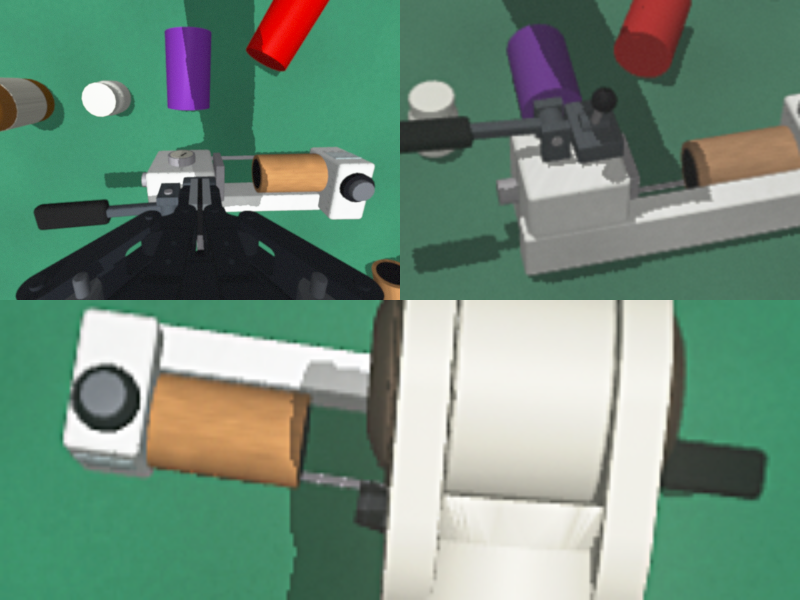

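```bash
cat > avg.py <<'E'
from h import *
st();r={}
for i in range(4):
  c=cam('scene')
  for k,z in [('release_tip',.2),('pump_grip',.17),('ram_face',.045)]:
    for d in bot.mark_of('scene',k)[:1]: r.setdefault(k,[]).append(np.r_[d['location'],inv(atz(c,d['location'],z))])
for k in r: print(k,np.mean(r[k],0).round(1),np.std(r[k],0).round(1))
print('grip rows for pump 0,.1,.3,.5,.6:')
L=.15;a0=np.arctan2(.217-.15,.15)  # rough
for p in (0,.1,.2,.3,.5,.6): 
  z=.217-.088*p/.6; print(p,proj(c,PT(V,[0,-240,z*1000])).round(1))
E
python3 avg.py
```

```text
t 29.65 press [-93.9 -43.9] z 274.7 rot [ 1.7905e+02 -5.0000e-02  1.7140e+02] F [-0.3 -1.3  0.1] op 0.0
release_tip [322.  275.8  31.7 -39. ] [0.7 1.1 2.9 1.8]
pump_grip [ 225.2  287.3   -5.6 -232.4] [1.7 1.5 4.5 3.4]
ram_face [336.8 313.2   0.5   7.3] [0.6 0.8 2.7 1.1]
grip rows for pump 0,.1,.3,.5,.6:
0 [[219.8 273. ]]
0.1 [[220.4 278.3]]
0.2 [[221.  283.6]]
0.3 [[221.7 288.7]]
0.5 [[222.9 298.8]]
0.6 [[223.5 303.7]]
```

{"fn": "arm_command", "kwargs": {"series": [[0,0,0,0],[0,0,0,0],[0,0,0,0],[0,0,0,0],[0,0,0,0]]}}

```text
time: 30.95
ee_pos: [0.5138, -0.0271, 0.2747]
tcp_rot: [179.0, -0.1, 171.4]
wrist_force: [-0.0, 0.2, -0.1]
opening: -0.0002
grasp_force: 0.0
```

```bash
python3 avg.py
```

```text
t 30.95 press [-93.9 -43.9] z 274.7 rot [ 1.7905e+02 -5.0000e-02  1.7140e+02] F [-0.   0.2 -0.1] op -0.0
release_tip [321.  275.5  30.5 -40.8] [0.4 0.6 1.7 1.1]
pump_grip [ 224.5  288.7   -2.  -234.2] [1.7 0.6 1.2 3.5]
ram_face [336.3 312.2  -3.    6.9] [0.5 0.8 2.1 1.5]
grip rows for pump 0,.1,.3,.5,.6:
0 [[219.8 273. ]]
0.1 [[220.4 278.3]]
0.2 [[221.  283.6]]
0.3 [[221.7 288.7]]
0.5 [[222.9 298.8]]
0.6 [[223.5 303.7]]
```

{"fn": "arm_command", "kwargs": {"series": [[0,0,0.04,0],[-0.03,0,0.08,0],[-0.06,0,0.097,0],[-0.09,0,0.1,0],[-0.1,0,0.1,0]]}}

```text
time: 32.25
ee_pos: [0.6126, -0.0404, 0.1722]
tcp_rot: [179.1, -0.4, 171.4]
wrist_force: [-31.2, 5.4, -3.4]
opening: 0.0002
grasp_force: 13.1
```

{"fn": "arm_command", "kwargs": {"series": [[-0.004,0,0,0],[-0.008,0,0,0],[-0.011,0,0,0],[-0.011,0,0,0],[-0.011,0,0,0]]}}

```text
time: 32.75
ee_pos: [0.6134, -0.0406, 0.1719]
tcp_rot: [179.1, -1.4, 171.4]
wrist_force: [-48.4, 6.9, 2.3]
opening: 0.0001
grasp_force: 22.4
```

```bash
sed -i 's/range(4)/range(2)/' avg.py; python3 avg.py | head -4
```

```text
t 32.75 press [  6.6 -43.1] z 171.9 rot [179.09  -1.4  171.43] F [-48.4   6.9   2.3] op 0.0
release_tip [322.2 275.4  30.5 -38.2] [0.1 0.5 1.5 0.5]
pump_grip [ 224.7  289.5    0.4 -234.1] [0.  0.3 0.9 0.1]
ram_face [334.8 311.   -7.1   4.6] [0.2 1.2 3.4 1.5]
```

{"fn": "arm_command", "kwargs": {"series": [[0.03,0,0,0],[0.06,0,-0.04,0.14],[0.06,-0.04,-0.08,0.28],[0.06,-0.085,-0.1,0.42],[0.06,-0.13,-0.1,0.56]], "hand": 0.075}}

```text
time: 33.65
ee_pos: [0.5448, -0.1639, 0.277]
tcp_rot: [179.1, -0.2, 139.1]
wrist_force: [2.5, 0.2, -0.4]
opening: 0.0723
grasp_force: 0.0
```

{"fn": "arm_command", "kwargs": {"series": [[-0.015,-0.007,0,0.147],[-0.03,-0.014,0,0.294],[-0.045,-0.021,0,0.441],[-0.06,-0.027,0,0.588],[-0.068,-0.03,0,0.735]]}}

```text
time: 34.15
ee_pos: [0.5768, -0.2313, 0.2716]
tcp_rot: [179.8, -0.9, 96.8]
wrist_force: [0.4, -0.0, 0.2]
opening: 0.0749
grasp_force: 0.0
```

```bash
python3 -c "
from h import *
st()"
```

```text
t 34.15 press [  -2.4 -237.1] z 271.6 rot [179.79  -0.92  96.81] F [ 0.4 -0.   0.2] op 0.075
```

{"fn": "arm_command", "kwargs": {"series": [[0,0,0.03,0.13],[0,0,0.06,0.26],[0,0,0.09,0.26],[0,0,0.11,0.26],[0,0,0.122,0.26]]}}

```text
time: 34.65
ee_pos: [0.5762, -0.2279, 0.148]
tcp_rot: [-179.9, -1.0, 82.3]
wrist_force: [-0.1, 0.0, 0.1]
opening: 0.0746
grasp_force: 0.0
```

{"fn": "arm_command", "kwargs": {"series": [[0,0,0,0],[0,0,0,0],[0,0,0,0],[0,0,0,0],[0,0,-0.005,0]], "hand": 0.02, "grip_force": 30}}

```text
time: 35.15
ee_pos: [0.5836, -0.2287, 0.1577]
tcp_rot: [179.2, -1.0, 82.4]
wrist_force: [32.5, 3.1, -4.8]
opening: 0.0352
grasp_force: 36.6
```

```bash
python3 avg.py | head -4
```

```text
t 35.15 press [   4.  -233.5] z 157.7 rot [179.15  -0.96  82.42] F [32.5  3.1 -4.8] op 0.035
release_tip [321.6 276.1  32.4 -39.9] [1.7 1.7 5.5 2.1]
pump_grip [ 224.4  285.7  -10.6 -233.4] [1.8 0.4 1.9 3.4]
ram_face [335.6 310.4  -8.5   6.7] [0.8 0.5 1.1 2.2]
```

{"fn": "arm_command", "kwargs": {"series": [[0,0.006,-0.01,0],[0,0.006,-0.02,0],[0,0.006,-0.03,0],[0,0.006,-0.036,0],[0,0.006,-0.036,0]]}}

```text
time: 36.05
ee_pos: [0.5842, -0.2255, 0.1908]
tcp_rot: [-180.0, -1.4, 82.5]
wrist_force: [6.8, 21.0, -10.9]
opening: 0.0353
grasp_force: 35.7
```

```bash
python3 avg.py | head -4
```

```text
t 36.05 press [   4.1 -230.3] z 190.8 rot [-179.99   -1.39   82.51] F [  6.8  21.  -10.9] op 0.035
release_tip [327.8 293.8  81.6 -39.9] [ 7.6 18.2 51.3  2.6]
pump_grip [ 228.6  274.7  -41.3 -221.1] [0.5 1.3 3.7 1.6]
grip rows for pump 0,.1,.3,.5,.6:
```

{"fn": "arm_command", "kwargs": {"series": [[0,0,-0.004,0],[0,0,-0.007,0],[0,0,-0.008,0],[0,0,-0.008,0],[0,0,-0.008,0]]}}

```text
time: 36.95
ee_pos: [0.5842, -0.225, 0.1975]
tcp_rot: [-179.9, -1.5, 82.5]
wrist_force: [8.7, 24.1, -13.6]
opening: 0.0352
grasp_force: 35.6
```

{"fn": "arm_command", "kwargs": {"series": [[0,0,0,0],[0,0,0,0],[0,0,-0.02,0],[0,0,-0.05,0],[0,0,-0.06,0]], "hand": 0.075}}

```text
time: 37.45
ee_pos: [0.5831, -0.2316, 0.2627]
tcp_rot: [179.7, -0.9, 82.3]
wrist_force: [0.4, -0.2, -0.5]
opening: 0.0746
grasp_force: 0.0
```

```bash
python3 avg.py | head -4
```

```text
t 37.45 press [   3.9 -236.5] z 262.7 rot [179.74  -0.86  82.27] F [ 0.4 -0.2 -0.5] op 0.075
release_tip [320.3 274.2  26.6 -41.3] [0.6 0.1 0.7 1.1]
pump_grip [ 226.6  287.2   -5.5 -229.4] [0.8 1.  2.7 2.1]
ram_face [336.8 312.   -3.2   8.1] [0.  1.  3.  0.8]
```

{"fn": "arm_command", "kwargs": {"series": [[0.037,0.014,-0.005,0],[0.075,0.03,-0.01,0],[0.113,0.05,-0.01,0],[0.151,0.068,-0.01,0],[0.19,0.078,-0.01,0]], "hand": 0}}

```text
time: 38.35
ee_pos: [0.6864, -0.0518, 0.2702]
tcp_rot: [-179.9, -0.9, 82.3]
wrist_force: [0.0, 0.0, -0.7]
opening: 0.0018
grasp_force: 0.0
```

{"fn": "arm_command", "kwargs": {"series": [[0,0,0.02,0],[0,0,0.055,0],[0,0,0.085,0],[0,0,0.085,0],[0,-0.004,0.085,0]]}}

```text
time: 38.85
ee_pos: [0.6813, -0.0513, 0.1865]
tcp_rot: [-179.9, -1.0, 82.3]
wrist_force: [0.6, -0.8, 0.2]
opening: 0.0002
grasp_force: 0.0
```

```bash
python3 -c "
from h import *
st()"
```

```text
t 38.85 press [ 75.3 -44. ] z 186.5 rot [-179.89   -0.95   82.3 ] F [ 0.6 -0.8  0.2] op 0.0
```

{"fn": "arm_command", "kwargs": {"series": [[0,-0.003,0,0],[0,-0.006,0,0],[0,-0.009,0,0],[0,-0.012,0,0],[0,-0.014,0,0]]}}

```text
time: 39.35
ee_pos: [0.6679, -0.0495, 0.1874]
tcp_rot: [179.9, -1.0, 82.3]
wrist_force: [3.2, -1.0, 2.4]
opening: -0.0002
grasp_force: 1.0
```

{"fn": "arm_command", "kwargs": {"series": [[0,-0.002,0,0],[0,-0.004,0,0],[0,-0.006,0,0],[0,-0.008,0,0],[0,-0.009,0,0]]}}

```text
time: 39.85
ee_pos: [0.6598, -0.0483, 0.1883]
tcp_rot: [179.8, -1.0, 82.3]
wrist_force: [5.4, -1.2, 10.4]
opening: 0.0004
grasp_force: 5.1
```

```bash
sed -i 's/range(2)/range(1)/' avg.py;python3 avg.py|head -4
```

```text
t 39.85 press [ 53.6 -44.1] z 188.3 rot [179.8   -0.96  82.31] F [ 5.4 -1.2 10.4] op 0.0
pump_grip [ 226.4  290.2    3.1 -230.9] [0. 0. 0. 0.]
ram_face [337.1 312.5  -1.6   8.4] [0. 0. 0. 0.]
grip rows for pump 0,.1,.3,.5,.6:
```

{"fn": "arm_command", "kwargs": {"series": [[0,0.003,0.004,0],[0,0.003,0.01,0],[0,0.0,0.01,0],[0,-0.003,0.01,0],[0,-0.005,0.01,0]]}}

```text
time: 40.55
ee_pos: [0.6602, -0.0483, 0.1878]
tcp_rot: [178.6, -1.0, 82.3]
wrist_force: [19.3, -4.2, 51.5]
opening: 0.0
grasp_force: 26.4
```

```bash
python3 avg.py|head -4
```

```text
t 40.55 press [ 54.1 -44. ] z 187.8 rot [178.63  -1.01  82.3 ] F [19.3 -4.2 51.5] op 0.0
release_tip [417.  295.2 123.9 130.7] [0. 0. 0. 0.]
pump_grip [ 227.2  288.2   -2.3 -228.7] [0. 0. 0. 0.]
ram_face [333.9 310.9  -7.9   2.6] [0. 0. 0. 0.]
```

{"fn": "arm_command", "kwargs": {"series": [[0,-0.001,0,0],[0,-0.002,0,0],[0,-0.003,0,0],[0,-0.003,0,0],[0,-0.003,0,0]]}}

```text
time: 41.25
ee_pos: [0.6578, -0.0479, 0.1888]
tcp_rot: [178.5, -1.0, 82.3]
wrist_force: [18.8, -3.8, 52.3]
opening: 0.0001
grasp_force: 26.8
```

```bash
python3 avg.py|head -4
```

```text
t 41.25 press [ 51.6 -44. ] z 188.8 rot [178.52  -1.01  82.3 ] F [18.8 -3.8 52.3] op 0.0
pump_grip [ 226.6  287.5   -4.5 -229.6] [0. 0. 0. 0.]
ram_face [336.1 311.3  -5.6   7.1] [0. 0. 0. 0.]
grip rows for pump 0,.1,.3,.5,.6:
```

{"fn": "arm_command", "kwargs": {"series": [[0,0.0,-0.015,0],[0,0.03,-0.01,0],[0,0.03,0.01,0],[0,0.024,0.015,0],[0,0.016,0.015,0]]}}

```text
time: 41.95
ee_pos: [0.6659, -0.0488, 0.1595]
tcp_rot: [-179.8, -0.9, 82.3]
wrist_force: [0.9, 0.0, 0.3]
opening: 0.0001
grasp_force: 0.0
```

{"fn": "arm_command", "kwargs": {"series": [[0,-0.002,0,0],[0,-0.004,0,0],[0,-0.006,0,0],[0,-0.008,0,0],[0,-0.01,0,0]]}}

```text
time: 42.45
ee_pos: [0.6569, -0.0475, 0.1621]
tcp_rot: [180.0, -1.0, 82.3]
wrist_force: [0.8, 0.8, 1.5]
opening: 0.0001
grasp_force: 0.0
```

```bash
python3 avg.py|head -4
```

```text
t 42.45 press [ 50.7 -43.8] z 162.1 rot [179.99  -0.96  82.3 ] F [0.8 0.8 1.5] op 0.0
pump_grip [ 225.7  289.2   -0.  -232. ] [0. 0. 0. 0.]
ram_face [336.8 314.3   3.5   6.4] [0. 0. 0. 0.]
grip rows for pump 0,.1,.3,.5,.6:
```

{"fn": "arm_command", "kwargs": {"series": [[0,-0.002,0,0],[0,-0.004,0,0],[0,-0.006,0,0],[0,-0.007,0,0],[0,-0.007,0,0]]}}

```text
time: 43.15
ee_pos: [0.6497, -0.0466, 0.1616]
tcp_rot: [-179.9, -1.0, 82.3]
wrist_force: [-0.1, -0.1, 0.3]
opening: 0.0
grasp_force: 0.0
```

```bash
python3 avg.py|head -4
```

```text
t 43.15 press [ 43.4 -43.8] z 161.6 rot [-179.95   -0.95   82.3 ] F [-0.1 -0.1  0.3] op 0.0
pump_grip [ 226.9  287.6   -4.1 -229.1] [0. 0. 0. 0.]
ram_face [335.7 311.8  -4.3   5.9] [0. 0. 0. 0.]
grip rows for pump 0,.1,.3,.5,.6:
```

{"fn": "arm_command", "kwargs": {"series": [[0,-0.002,0,0],[0,-0.004,0,0],[0,-0.006,0,0],[0,-0.008,0,0],[0,-0.009,0,0]]}}

```text
time: 43.85
ee_pos: [0.6408, -0.0454, 0.1617]
tcp_rot: [-180.0, -1.0, 82.3]
wrist_force: [1.5, -0.4, 0.3]
opening: -0.0001
grasp_force: 0.0
```

```bash
python3 avg.py|head -4
```

```text
t 43.85 press [ 34.4 -43.9] z 161.7 rot [-179.97   -0.95   82.31] F [ 1.5 -0.4  0.3] op -0.0
pump_grip [ 223.   284.5  -14.7 -235.9] [0. 0. 0. 0.]
ram_face [335.6 312.5  -2.3   5.1] [0. 0. 0. 0.]
grip rows for pump 0,.1,.3,.5,.6:
```

{"fn": "arm_command", "kwargs": {"series": [[0,-0.002,0,0],[0,-0.004,0,0],[0,-0.006,0,0],[0,-0.007,0,0],[0,-0.007,0,0]]}}

```text
time: 44.55
ee_pos: [0.6339, -0.0444, 0.1617]
tcp_rot: [-180.0, -1.0, 82.3]
wrist_force: [-0.2, -0.3, -0.0]
opening: -0.0001
grasp_force: 0.0
```

```bash
python3 avg.py|head -4
```

```text
t 44.55 press [ 27.5 -44. ] z 161.7 rot [-179.96   -0.95   82.3 ] F [-0.2 -0.3 -0. ] op -0.0
pump_grip [ 225.2  286.6   -7.7 -232.2] [0. 0. 0. 0.]
ram_face [335.4 311.1  -6.6   5.7] [0. 0. 0. 0.]
grip rows for pump 0,.1,.3,.5,.6:
```

```bash
python3 - <<'E'
from h import *
C={n:cam(n) for n in ['scene','top','wrist']}
for n in C:
  for k in ['release_tip','pump_grip']: print(n,k,[(np.round(d['location']),round(d['confidence'],2),inv(atz(C[n],d['location'],.19)).round()) for d in bot.mark_of(n,k)][:3], [(np.round(d['location']),round(d['confidence'],2)) for d in bot.find_in(n,k)][:2])
s=C['scene']
for th in (0,.25,.5,.75,1.): 
  a=th-.5; print(th, proj(s,PT(V,[72*np.sin(a),-45,130+72*np.cos(a)])).round())
print('tcp',proj(s,bot.get_obs()['ee_pos']))
g=s['color'].max(2)[240:300:2,295:350:2]
print('\n'.join(''.join('#' if v<35 else '+' if v<70 else '-' if v<120 else '.' for v in r) for r in g))
E
```

```text
scene release_tip [] []
scene pump_grip [(array([224., 288.]), 0.74, array([  18., -235.]))] [(array([244., 287.]), 0.93)]
top release_tip [(array([258., 164.]), 0.71, array([-22., 167.]))] [(array([331., 175.]), 0.49)]
top pump_grip [(array([429., 180.]), 0.87, array([   3., -239.]))] [(array([419., 179.]), 0.92)]
wrist release_tip [(array([151., 384.]), 0.84, array([-41., -67.]))] [(array([168., 352.]), 0.89)]
wrist pump_grip [] [(array([265., 340.]), 0.52), (array([167., 354.]), 0.17)]
0 [[312. 257.]]
0.25 [[314. 260.]]
0.5 [[316. 265.]]
0.75 [[318. 272.]]
1.0 [[319. 280.]]
tcp [[318.68744037 288.24765616]]
--+++++++++++++++++++++.....
---++++++++++++++++++++--...
---++++++++++++++#++#+-----.
----++++++++++++++++#-------
----++#+++++++++++++--------
----+-++++++++++++++--------
----+--#+++++++++++---------
-----+-++++++++++++---------
-----+-++++++++++++---------
-----+-++++#+++++++---------
--------+++++++-+++---------
------+-+++++++-++--+-------
------+-+++++++-++------+++-
---------++++++--+--------+-
-------+-#+++++-++----------
------++-++++++-+++---------
---------++++++--+++--------
---------+++++++++++--------
-----+++++++#+++--++-+------
++++--+++++#++++++#+--------
--++--++++-+++++++----------
---++--+++-++++-+-----------
---++--+++-++++-+-----------
--------++-++++-+-----------
--------++-++++-++----------
-+++++--++--+-++++---+--+---
++++++--++++++++++-------+--
+--++++--+++++++++++--+--+--
+--++-+--++++++++++---------
+++++.+-+++++++++++-------+-
```

{"fn": "arm_command", "kwargs": {"series": [[0,0,-0.05,0],[0,0,-0.09,0],[0,-0.05,-0.09,0],[0,-0.1,-0.09,0],[0,-0.11,-0.05,0]]}}

```text
time: 46.0
ee_pos: [0.5243, -0.0303, 0.2173]
tcp_rot: [179.5, -1.0, 82.3]
wrist_force: [1.6, 0.7, -0.4]
opening: -0.0002
grasp_force: 0.0
```

{"fn": "arm_command", "kwargs": {"series": [[0,0,0.035,0],[0,0.025,0.035,0],[0,0.05,0.035,0],[0,0.075,0.035,0],[0,0.085,0.035,0]]}}

```text
time: 46.5
ee_pos: [0.6105, -0.0415, 0.176]
tcp_rot: [-179.9, -1.0, 82.3]
wrist_force: [-5.2, -0.7, 1.7]
opening: -0.0001
grasp_force: 2.3
```

```bash
python3 avg.py|head -4
```

```text
t 46.5 press [  3.8 -44.4] z 176.0 rot [-179.93   -0.95   82.3 ] F [-5.2 -0.7  1.7] op -0.0
release_tip [323.  275.4  31.  -36.8] [0. 0. 0. 0.]
pump_grip [ 223.7  286.8   -7.7 -235.2] [0. 0. 0. 0.]
ram_face [337.6 311.2  -5.2  10.5] [0. 0. 0. 0.]
```

{"fn": "arm_command", "kwargs": {"series": [[0,0.004,0,0],[0,0.008,0,0],[0,0.008,0,0],[0,-0.02,0,0],[0,-0.05,-0.03,0]]}}

```text
time: 47.2
ee_pos: [0.5574, -0.0349, 0.2029]
tcp_rot: [-179.6, -0.9, 82.3]
wrist_force: [0.4, -0.9, 0.4]
opening: -0.0002
grasp_force: 0.0
```

{"fn": "arm_command", "kwargs": {"series": [[-0.02,0.01,-0.04,0],[-0.06,0.03,-0.06,0],[-0.1,0.045,-0.06,0],[-0.145,0.05,-0.06,0],[-0.19,0.05,-0.06,0]]}}

```text
time: 47.7
ee_pos: [0.5837, -0.2326, 0.2635]
tcp_rot: [-180.0, -0.9, 82.3]
wrist_force: [1.1, 0.3, 0.1]
opening: -0.0
grasp_force: 0.0
```

```bash
python3 avg.py|head -4
```

```text
t 47.7 press [   4.6 -237.4] z 263.5 rot [-179.99   -0.95   82.35] F [1.1 0.3 0.1] op -0.0
release_tip [321.9 274.7  28.5 -38.5] [0. 0. 0. 0.]
pump_grip [ 226.   287.8   -3.9 -230.9] [0. 0. 0. 0.]
ram_face [335.5 310.9  -7.1   6.1] [0. 0. 0. 0.]
```

{"fn": "arm_command", "kwargs": {"series": [[0,0,0.04,0],[0,0,0.08,0],[0,0,0.1,0],[0,0,0.12,0],[0,0,0.131,0]]}}

```text
time: 48.4
ee_pos: [0.5835, -0.2271, 0.1323]
tcp_rot: [-180.0, -1.0, 82.4]
wrist_force: [-5.0, 4.1, 9.4]
opening: -0.0001
grasp_force: 4.5
```

```bash
python3 avg.py|head -4
```

```text
t 48.4 press [   3.6 -231.9] z 132.3 rot [-179.95   -0.99   82.4 ] F [-5.   4.1  9.4] op -0.0
release_tip [320.5 276.6  33.3 -42.5] [0. 0. 0. 0.]
pump_grip [ 226.2  302.6   37.6 -235.3] [0. 0. 0. 0.]
ram_face [332.5 314.3   1.5  -3.1] [0. 0. 0. 0.]
```

{"fn": "arm_command", "kwargs": {"series": [[0,0,-0.04,0],[0,0,-0.08,0],[0,0,-0.11,0],[0,0,-0.11,0],[0,0,-0.11,0]]}}

```text
time: 49.1
ee_pos: [0.5842, -0.2296, 0.2433]
tcp_rot: [179.9, -0.9, 82.4]
wrist_force: [-0.7, 0.7, -0.3]
opening: -0.0001
grasp_force: 0.0
```

```bash
python3 avg.py|head -4
```

```text
t 49.1 press [   4.7 -234.4] z 243.3 rot [179.94  -0.94  82.39] F [-0.7  0.7 -0.3] op -0.0
release_tip [320.8 276.5  33.2 -41.8] [0. 0. 0. 0.]
pump_grip [ 225.2  288.1   -3.4 -232.6] [0. 0. 0. 0.]
ram_face [337.  312.3  -2.3   8.3] [0. 0. 0. 0.]
```

{"fn": "arm_command", "kwargs": {"series": [[0,0.003,0,0],[0,0.003,0.0,0],[0,0.003,0.04,0],[0,0.003,0.08,0],[0,0.003,0.095,0]], "hand": 0.075}}

```text
time: 49.8
ee_pos: [0.5854, -0.229, 0.1428]
tcp_rot: [-179.7, -1.0, 82.3]
wrist_force: [-1.1, 0.9, 0.0]
opening: 0.0721
grasp_force: 0.0
```

{"fn": "arm_command", "kwargs": {"series": [[0,0,0,0],[0,0,0,0],[0,0,0,0],[0,0,-0.02,0],[0,0,-0.04,0]], "hand": 0.02, "grip_force": 40}}

```text
time: 50.3
ee_pos: [0.5843, -0.2262, 0.1865]
tcp_rot: [-179.5, -1.4, 82.4]
wrist_force: [-9.2, 28.0, -14.2]
opening: 0.0354
grasp_force: 43.2
```

{"fn": "arm_command", "kwargs": {"series": [[0,0,-0.01,0],[0,0,0.02,0],[0,0,0.05,0],[0,0,0.07,0],[0,0,0.075,0]]}}

```text
time: 50.8
ee_pos: [0.5839, -0.23, 0.1122]
tcp_rot: [-179.7, -0.9, 82.2]
wrist_force: [-19.6, -1.1, 9.7]
opening: 0.0353
grasp_force: 47.8
```

```bash
python3 avg.py|head -4
```

```text
t 50.8 press [   4.4 -234.7] z 112.2 rot [-179.65   -0.85   82.21] F [-19.6  -1.1   9.7] op 0.035
release_tip [320.8 276.   31.7 -41.5] [0. 0. 0. 0.]
pump_grip [ 227.5  302.5   37.8 -232.7] [0. 0. 0. 0.]
ram_face [337.4 311.9  -3.2   9.5] [0. 0. 0. 0.]
```

{"fn": "arm_command", "kwargs": {"series": [[0,0,-0.03,0],[0,0,-0.06,0],[0,0,-0.085,0],[0,0,-0.09,0],[0,0,-0.09,0]]}}

```text
time: 51.5
ee_pos: [0.5844, -0.2261, 0.2014]
tcp_rot: [-179.5, -1.4, 82.4]
wrist_force: [-14.9, 22.3, -9.0]
opening: 0.0351
grasp_force: 48.2
```

```bash
python3 avg.py|head -4
```

```text
t 51.5 press [   4.3 -230.9] z 201.4 rot [-179.47   -1.41   82.43] F [-14.9  22.3  -9. ] op 0.035
release_tip [322.2 276.2  32.9 -38.9] [0. 0. 0. 0.]
pump_grip [ 229.9  271.7  -49.9 -217.5] [0. 0. 0. 0.]
ram_face [337.7 313.2   0.7   9.2] [0. 0. 0. 0.]
```

{"fn": "arm_command", "kwargs": {"series": [[0,0,0.02,0],[0,0,0.045,0],[0,0,0.07,0],[0,0,0.088,0],[0,0,0.09,0]]}}

```text
time: 52.2
ee_pos: [0.5838, -0.2306, 0.1121]
tcp_rot: [-179.6, -0.8, 82.2]
wrist_force: [-19.7, -7.6, 7.9]
opening: 0.0348
grasp_force: 51.3
```

{"fn": "arm_command", "kwargs": {"series": [[0,0,-0.03,0],[0,0,-0.06,0],[0,0,-0.085,0],[0,0,-0.09,0],[0,0,-0.09,0]]}}

```text
time: 52.7
ee_pos: [0.5844, -0.226, 0.2014]
tcp_rot: [-179.5, -1.4, 82.4]
wrist_force: [-14.3, 21.5, -8.7]
opening: 0.0347
grasp_force: 47.8
```

```bash
python3 avg.py|head -4; python3 - <<'E'
from h import *
c=cam('top')
for k,z in [('ram_face',.045),('core',.038),('release_tip',.2)]: print(k,[(np.round(d['location']),round(d['confidence'],2),inv(atz(c,d['location'],z)).round()) for d in bot.mark_of('top',k)][:3])
# brightness profile along press y at plate top height, x=0,z=.085
for nm in ('top','scene'):
  c=cam(nm);P=proj(c,PT(V,[[20 if nm=='scene' else 0,y,85] for y in range(-30,100,5)]));print(nm,[int(c['color'][int(round(v)),int(round(u))].max()) for u,v in P])
E
```

```text
t 52.7 press [   4.3 -230.8] z 201.4 rot [-179.47   -1.42   82.43] F [-14.3  21.5  -8.7] op 0.035
release_tip [320.8 275.5  30.3 -41.2] [0. 0. 0. 0.]
pump_grip [ 230.8  271.7  -49.5 -215.6] [0. 0. 0. 0.]
ram_face [334.7 312.5  -2.7   3.1] [0. 0. 0. 0.]
ram_face [(array([329., 180.]), 0.56, array([-6., -3.])), (array([278., 170.]), 0.44, array([  0., 132.])), (array([174., 237.]), 0.24, array([-218.,  376.]))]
core [(array([338., 250.]), 0.95, array([-184.,  -56.])), (array([196., 310.]), 0.87, array([-397.,  288.])), (array([278., 267.]), 0.84, array([-254.,   94.]))]
release_tip [(array([353., 150.]), 0.57, array([ 43., -50.]))]
top [113, 113, 105, 121, 224, 203, 227, 83, 93, 148, 147, 144, 143, 148, 146, 143, 146, 144, 146, 162, 29, 213, 211, 214, 215, 216]
scene [134, 136, 136, 135, 188, 158, 159, 117, 119, 119, 118, 117, 120, 120, 120, 120, 117, 49, 33, 39, 178, 177, 173, 166, 164, 160]
```

{"fn": "arm_command", "kwargs": {"series": [[0,0,0,0],[0,0,0,0],[0,0,-0.03,0],[0.02,0,-0.07,0],[0.065,-0.003,-0.075,0]], "hand": 0.0854}}

```text
time: 53.7
ee_pos: [0.5934, -0.1693, 0.2845]
tcp_rot: [179.5, -0.8, 82.1]
wrist_force: [1.9, 0.6, -0.2]
opening: 0.0853
grasp_force: 0.0
```

{"fn": "arm_command", "kwargs": {"series": [[0.045,0,0,0],[0.09,0,0,0],[0.135,0,0,0],[0.168,0,0,0],[0.17,0,0.03,0]]}}

```text
time: 54.2
ee_pos: [0.6173, 0.0055, 0.2563]
tcp_rot: [179.5, -1.1, 82.5]
wrist_force: [1.1, -0.2, 1.0]
opening: 0.0857
grasp_force: 0.0
```

```bash
python3 -c "
from h import *
st()"
```

```text
t 54.2 press [3.9 3. ] z 256.3 rot [179.51  -1.05  82.51] F [ 1.1 -0.2  1. ] op 0.086
```

{"fn": "arm_command", "kwargs": {"series": [[0,-0.004,0.045,0],[0,-0.004,0.09,0],[0,-0.004,0.135,0],[-0.001,-0.004,0.17,0],[-0.002,-0.004,0.192,0]]}}

```text
time: 54.7
ee_pos: [0.611, 0.0034, 0.0576]
tcp_rot: [-179.9, -0.9, 82.3]
wrist_force: [-0.5, -0.6, 0.1]
opening: 0.0853
grasp_force: 0.0
```

{"fn": "arm_command", "kwargs": {"series": [[0,0,0,0],[0,0,0,0],[0,0,0,0],[0.005,0,0,0],[0.015,0,0,0]], "hand": 0.05, "grip_force": 100}}

```text
time: 55.2
ee_pos: [0.6166, 0.0158, 0.0599]
tcp_rot: [179.7, -0.8, 82.2]
wrist_force: [20.9, 3.7, -17.2]
opening: 0.0668
grasp_force: 118.3
```

{"fn": "arm_command", "kwargs": {"series": [[0.012,0.002,0,0],[0.024,0.002,0,0],[0.036,0.002,0,0],[0.046,0.002,0,0],[0.05,0.002,0,0]]}}

```text
time: 55.7
ee_pos: [0.6234, 0.0653, 0.0601]
tcp_rot: [179.9, -0.7, 82.2]
wrist_force: [7.6, -16.8, -14.1]
opening: 0.0673
grasp_force: 118.5
```

```bash
python3 avg.py|head -4
```

```text
t 55.7 press [ 1.4 63.2] z 60.1 rot [179.9   -0.65  82.21] F [  7.6 -16.8 -14.1] op 0.067
release_tip [336.  328.8 173.7 -46.7] [0. 0. 0. 0.]
pump_grip [ 228.4  272.1  -49.3 -220.7] [0. 0. 0. 0.]
ram_face [360.7 307.2  -6.1  65. ] [0. 0. 0. 0.]
```

{"fn": "arm_command", "kwargs": {"series": [[0.003,0,0,0],[0.006,0,0,0],[0.009,0,0,0],[0.01,0,0,0],[0.01,0,0,0]]}}

```text
time: 56.4
ee_pos: [0.6245, 0.0735, 0.0601]
tcp_rot: [179.9, -0.5, 82.2]
wrist_force: [7.2, -20.2, -14.4]
opening: 0.0669
grasp_force: 118.5
```

```bash
python3 avg.py|head -4
```

```text
t 56.4 press [ 1.3 71.4] z 60.1 rot [179.91  -0.53  82.16] F [  7.2 -20.2 -14.4] op 0.067
release_tip [321.7 274.7  28.4 -38.8] [0. 0. 0. 0.]
pump_grip [ 228.3  271.   -52.7 -220.6] [0. 0. 0. 0.]
ram_face [367.8 308.7   1.8  79.5] [0. 0. 0. 0.]
```

{"fn": "arm_command", "kwargs": {"series": [[0.003,0,0,0],[0.006,0,0,0],[0.008,0,0,0],[0.008,0,0,0],[0.008,0,0,0]]}}

```text
time: 57.1
ee_pos: [0.6245, 0.0736, 0.0599]
tcp_rot: [179.9, 0.3, 81.9]
wrist_force: [0.6, -59.5, -9.1]
opening: 0.0669
grasp_force: 118.2
```

```bash
python3 avg.py|head -4
```

```text
t 57.1 press [ 1.3 71.5] z 59.9 rot [179.94   0.27  81.89] F [  0.6 -59.5  -9.1] op 0.067
release_tip [ 236.3  292.3   42.9 -213.7] [0. 0. 0. 0.]
pump_grip [ 231.4  271.1  -51.1 -214.2] [0. 0. 0. 0.]
ram_face [365.5 304.8 -10.9  77.9] [0. 0. 0. 0.]
```

{"fn": "arm_command", "kwargs": {"series": [[-0.007,0,0,0],[-0.007,0,0,0],[-0.007,0,0,0],[-0.007,0,-0.03,0],[-0.007,0,-0.08,0]], "hand": 0.0854}}

```text
time: 57.8
ee_pos: [0.6219, 0.0783, 0.139]
tcp_rot: [-179.7, -0.9, 82.4]
wrist_force: [1.4, -0.3, 0.5]
opening: 0.0853
grasp_force: 0.0
```

```bash
python3 avg.py|head -4; python3 ram.py
```

```text
t 57.8 press [-1.9 75.8] z 139.0 rot [-179.69   -0.9    82.37] F [ 1.4 -0.3  0.5] op 0.085
pump_grip [ 226.9  271.7  -51.1 -223.7] [0. 0. 0. 0.]
ram_face [364.4 308.8   0.5  71.9] [0. 0. 0. 0.]
grip rows for pump 0,.1,.3,.5,.6:
t 58.0 press [ 0.6 76.4] z 143.2 rot [179.78  -1.04  82.37] F [-0.1 -0.1 -0.6] op 0.085
top ram_face []
top core [(array([282., 168.]), 0.69, array([  8., 125.]))]
top release_tip [(array([353., 151.]), 0.71, array([ 40., -49.])), (array([281., 167.]), 0.63, array([-23., 111.]))]
scene ram_face [(array([363., 306.]), 0.68, array([-7., 70.]))]
scene core [(array([390., 306.]), 0.6, array([ -0., 134.]))]
scene release_tip [(array([322., 273.]), 0.48, array([ 24., -38.]))]
```

{"fn": "arm_command", "kwargs": {"series": [[0.0,0,-0.04,0],[0.045,0,-0.04,0],[0.09,0,-0.04,0],[0.13,0,-0.04,0],[0.144,0,-0.04,0]], "hand": 0}}

```text
time: 58.9
ee_pos: [0.6423, 0.2228, 0.1822]
tcp_rot: [-179.9, -1.0, 82.5]
wrist_force: [0.3, 0.0, -0.4]
opening: 0.0123
grasp_force: 0.0
```

{"fn": "arm_command", "kwargs": {"series": [[0,0,0,0],[0,0,0.02,0],[0,0,0.04,0],[0,0,0.055,0],[0,0,0.055,0]]}}

```text
time: 59.4
ee_pos: [0.6416, 0.2189, 0.1255]
tcp_rot: [-179.8, -0.8, 82.2]
wrist_force: [0.5, -0.5, -0.3]
opening: -0.0002
grasp_force: 0.0
```

```bash
python3 ram.py
```

```text
t 59.4 press [ -2.5 217.8] z 125.5 rot [-179.77   -0.84   82.24] F [ 0.5 -0.5 -0.3] op -0.0
top ram_face [(array([301., 173.]), 0.96, array([ 0., 71.]))]
top core [(array([280., 168.]), 0.76, array([  6., 128.]))]
top release_tip [(array([352., 149.]), 0.72, array([ 45., -48.]))]
scene ram_face [(array([367., 307.]), 0.63, array([-4., 79.]))]
scene core [(array([390., 308.]), 0.87, array([  6., 133.]))]
scene release_tip [(array([322., 278.]), 0.51, array([ 37., -41.]))]
```

{"fn": "arm_command", "kwargs": {"series": [[0,0.002,0.004,0],[0,0.002,0.008,0],[0,0.002,0.011,0],[0,0.002,0.013,0],[0,0.002,0.015,0]]}}

```text
time: 60.3
ee_pos: [0.6452, 0.2203, 0.1157]
tcp_rot: [179.9, -1.0, 82.3]
wrist_force: [-4.9, -2.7, 25.8]
opening: -0.0003
grasp_force: 12.9
```

{"fn": "arm_command", "kwargs": {"series": [[0,0,-0.02,0],[0,0,-0.06,0],[0,0,-0.1,0],[0,0,-0.12,0],[0,0,-0.12,0]]}}

```text
time: 60.8
ee_pos: [0.6451, 0.2187, 0.2365]
tcp_rot: [179.8, -1.1, 82.3]
wrist_force: [0.1, 0.9, 0.2]
opening: 0.0002
grasp_force: 0.0
```

```bash
python3 ram.py; python3 -c "
from h import *
print(bot.job_done());print(bot.get_obs()['time'])"
```

```text
t 60.8 press [  1.  218.1] z 236.5 rot [179.79  -1.08  82.31] F [0.1 0.9 0.2] op 0.0
top ram_face [(array([302., 172.]), 0.66, array([ 3., 71.]))]
top core [(array([282., 167.]), 0.93, array([ 10., 125.]))]
top release_tip [(array([350., 151.]), 0.43, array([ 39., -43.]))]
scene ram_face [(array([365., 306.]), 0.56, array([-6., 76.]))]
scene core [(array([390., 307.]), 0.77, array([  0., 133.])), (array([414., 296.]), 0.67, array([-19., 200.]))]
scene release_tip [(array([320., 275.]), 0.43, array([ 29., -43.]))]
the job is handed in; nothing more can be done
None
the job is handed in; nothing more can be done
```

I handed the job in at about 61 s, and the last camera readings show the core in the bed at the head, the ram at about 70 mm, the release shut, the pump lever up and the start button pressed (about 26 N) and let go; I have no verdict. The run was not clean: after the pump strokes the ram fell back and pumping stopped driving it, so I swung the release open and shut again with the pump lever at about 0.3 rad (right at the fail limit), then gripped the ram plate and pulled it tight against the core by hand instead of with the pump.

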